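Stack the snack and hold the storage box's lid open

ROBOT

A 7-joint arm with a two-finger parallel gripper is mounted at the origin on the work surface. World frame = base frame: x ahead of the robot, y to its left, z up, the work surface at z = 0. Lengths are in m, angles in degrees, forces in N, time in s.
With the tool pointing down it reaches from about 0.425 to 0.875 m from the base axis. Payload 4.7 kg.
Tool frame: the origin (TCP) lies midway between the tips of the shut fingers; the grasp point (between the pads) lies 19 mm behind it (manip.hold_point_z is the distance from the TCP to the grasp point, in m); y points along the fingers, z is the direction in which the jaws open and shut, and the axes are right-handed (so a half turn about y gives the same grasp; the last joint's range is limited). The gripper opens to 87 mm and grips with 3 to 60 N. Pads are 19 mm wide; open, the fingers measure 117 mm over their backs; the gripper's body (75 mm by 190 mm) begins 51 mm behind the grasp point.
Start: joints at [75.808, 18.392, -4.016, 83.108, 1.295, 78.541, -3.26], TCP at [0.168, -0.628, 0.223] pointing down, gripper open.
Joint ranges: [-163.93, 163.93], [-17.29, 119.83], [-79.2, 71.16], [3.27, 140.29], [-89.18, 269.18], [5.43, 117.66], [-154.24, 154.24]. Speed limits (degrees/s): [147.25, 147.25, 180, 180, 180, 180, 180].

INTERFACE

Orientations are given as a 3x3 rotation matrix whose columns are the frame's x, y, z axes.
In Python, from bench import manip, capture gives the robot as it stands.
- The arm moves only by the tool jog_arm, never from a script. Its argument "moves" is a list of rows, each an object of numbers: "dx", "dy", "dz": the shift along the tool's x, y, z in m; "rx", "ry", "rz": the turn, a rotation vector about the tool's x, y, z in degrees; "jaw": the closure, from 0 (fully open) to 1 (shut). In form: [{"dx": .., "dy": .., "dz": .., "rx": .., "ry": .., "rz": .., "jaw": ..}, ...]. A call has 1 to 8 rows; each row shifts and turns the commanded pose from where the row before left it, along the tool's axes as they then stand; what a row does not reach is not made up. A row lasts 1/10 s, in which the tool goes at most 50 mm and 8.59 degrees, less where a joint would pass 70% of its speed; a pose out of reach is approached as far as the arm can. A call with a gripper value outside its range is refused whole. The fingers move at their own pace and stop on an object; "force" is the grip in N (left out, the last holds). Time passes only in rows, so rows that do not move let the fingers close. It gives the time, the measured TCP pose, the force and the opening at its end, in the units of the state.
- manip.observe(): the state, without advancing time (a new reading comes with each control period).
- capture(name): name is "side" or "top" or "wrist"; returns a dict with "image" (400x640x3 uint8, red, green, blue), "fx", "fy", "cx", "cy" (pixels), "k1" (the pictures are not rectified: a ray, as slopes to the right and down, at radius r is drawn at 1 + k1 r^2 times it, then the intrinsics apply), "rvec" (rotation vector, rad) and "tvec" (3), from world to camera coordinates, as OpenCV has them. Camera axes: x right, y down, z forward; pixel columns grow to the right and rows downward; lengths in m; the calibration is good to about 2 mm. A picture is of the moment at which its call begins. There is no depth.
- manip.hand_in(): hands the job in, once; it reports no verdict.
The state is a dict: "t": time; "joint_pos": joint angles; "dq": joint speeds; "joint_torque": joint torques, N m; "eef_pos": TCP position; "orientation": TCP orientation; "force": force on the tool from outside, world axes, zero at the start; "ft_torque": the same for the moment, N m; "finger_gap": opening from 0.0 (shut) to 1.0 (fully open).
Only numpy, scipy, OpenCV 4.12 (cv2) and the standard library are available. Lean on these libraries where they do the work, as an engineer would, in place of code of your own. Each camera call takes 0.05 s, during which the arm holds its last target.

TASK

Put the rice cake flat on the middle of the white plate and then the round of cheese flat and centred on top of the rice cake. Then lift the green lid of the clear storage box, which falls shut by itself, and finish while holding it with the gripper, still, at 60 degrees from its closed position, so that I can lower the plate in with both hands; do not let go. Leave the milk pan, the yellow cup and the egg tray where they are.

Things in the scene. Friction and masses are not known exactly. Their poses are not given: they have to be found in the camera images.
- plate_top (a point): White round plate, loose, 176 mm across, rim 14 mm above the counter; its flat middle is 120 mm across and lies 8 mm above the counter. The point is the centre of that flat upper face; z points up.
- cake_center (a point): Rice cake: a stiff pale beige puffed disc with small bumps on top, 64 mm across, 18 mm thick, about 40 g, lying flat on the counter. The point is its centre, half-way up (9 mm above its underside); z is the disc's axis.
- cheese_center (a point): Round of cheese: a stiff deep-yellow disc, 56 mm across, 14 mm thick, about 45 g, lying flat on the counter. The point is its centre, half-way up (7 mm above its underside); z is the disc's axis.
- lid (a joint): Opening angle of the storage box's green lid in rad: 0 closed and level, growing as the near edge swings up and away towards the hinge; stop at 1.9. 60 degrees is 1.047. The lid weighs about 0.3 kg and its hinge is free: it falls shut when let go below about 1.5 rad.
- lid_handle (a point): Centre of the lid's pull bar: a white round bar 16 mm thick and 26 mm long, parallel to the hinge, carried by a 14 mm wide green tongue 30 mm out from the lid's near edge, in the plane of the lid, 104 mm above the counter when closed, 230 mm from the hinge axis. It is free all round and can be pinched from above across its two end faces (26 mm apart); so pinched it can turn between the fingers while the lid swings.
- lid_hinge (a point): Middle of the lid's hinge axis at the box's far rim, 104 mm above the counter (fixed). x points level from the handle side to the hinge side, square to the axis; y lies along the axis.
- box: Clear plastic storage box with the hinged green lid, 200 x 200 mm, 100 mm high, walls 5 mm, empty, fixed to the counter. Origin at the centre of its underside; x points from the side with the pull bar to the hinge side.
- pan: Bystander: stainless milk pan, 134 mm across, 85 mm high, with a black handle reaching 197 mm from its centre at 82 mm height. Origin at the centre of its underside; the handle points along x.
- cup: Bystander: yellow plastic cup, 76 mm across, 85 mm high. Origin at the centre of its underside.
- eggs: Bystander: white plastic egg tray with six brown eggs and two empty cups, 100 x 200 mm, 63 mm high. Origin at the centre of its underside; its length is along y.
Things that resemble listed ones, but are neither listed nor needed, are in the scene too. Of the things that look like the part that bears cake_center, the middle-sized one is meant.

How it is judged (in metres and radians):
On the way, in this order (a step that is already met when the one before it is completed fails the run):
1. the rice cake lies flat on the middle of the plate, let go (horizontal distance between cake_center and plate_top below 0.012 m and z of cake_center in the frame of plate_top between 0.005 and 0.013 m and angle between each of cake_center, plate_top's own z axis and vertical below 0.1 rad and height (world z) of plate_top below 0.013 m and contact force between cake and the fingers below 0.05 N and linear speed of cake below 0.02 m/s), for 0.2 s.
2. the cheese lies flat and centred on the rice cake on the plate, let go (horizontal distance between cake_center and plate_top below 0.012 m and z of cake_center in the frame of plate_top between 0.005 and 0.013 m and angle between each of cake_center, plate_top, cheese_center's own z axis and vertical below 0.1 rad and height (world z) of plate_top below 0.013 m and horizontal distance between cheese_center and cake_center below 0.012 m and horizontal distance between cheese_center and plate_top below 0.016 m and z of cheese_center in the frame of cake_center between 0.012 and 0.02 m and contact force between cheese and the fingers below 0.05 N and linear speed of cheese below 0.02 m/s), for 0.2 s.
3. the gripper holds the lid at 60 degrees (value of joint lid between 0.925 and 1.17 rad and contact force between lid and the fingers above 0.3 N), for 0.3 s.
At the end, for the whole second after the job is handed in: Fingers hold the lid still at 60 degrees, 7 either way (over 0.3 N; nothing loose props it); rice cake flat on the plate within 12 mm of its middle; cheese flat on it within 12 mm of its centre, 16 mm of the plate's; both at rest, let go; plate flat on the counter (all of step 2 and all of step 3 and contact force between cake and the fingers below 0.05 N and linear speed of cake below 0.02 m/s and velocity of joint lid between -0.05 and 0.05 rad/s and contact force between lid and plate below 0.05 N and contact force between lid and cake below 0.05 N and contact force between lid and cheese below 0.05 N and contact force between lid and pan below 0.05 N and contact force between lid and cup below 0.05 N and contact force between lid and eggs below 0.05 N); the arm keeps its last pose, push and grip.
It fails at once if the milk pan is moved by more than 20 mm or tipped (distance of pan from where it was at the start of the episode above 0.02 m or angle between pan's own z axis and vertical above 0.25 rad).
It fails at once if the yellow cup is moved by more than 20 mm or tipped (distance of cup from where it was at the start of the episode above 0.02 m or angle between cup's own z axis and vertical above 0.25 rad).
It fails at once if the egg tray is moved by more than 20 mm or tipped (distance of eggs from where it was at the start of the episode above 0.02 m or angle between eggs's own z axis and vertical above 0.25 rad).
It also fails if it takes over 67 s, if anything falls off the work surface, if the arm or the gripper's body presses on something with over 40 N, if the wrist force passes 120 N, or if a joint passes its speed limit or range.

## Working session

There is one attempt and no reset: what is moved stays moved. The work goes in short steps, Python scripts to look and compute and a tool call to move; the robot and the scene stay as the last step left them, time stands still between calls to the robot, and variables do not carry over. Pictures are saved under pics/ and viewed, and the job is handed in when it is done.

Besides the shell and the picture viewer there is one more tool, called after "Emit:" in YAML: its name, and indented under it one key for each argument. jog_arm: Moves the arm, as the interface text tells. Its arguments: {"type":"object","properties":{"moves":{"type":"array"},"force":{"type":"number"}},"required":["moves"]}

```bash
mkdir -p pics; ls
cat > h.py <<'E'
import numpy as np, cv2, pickle
from bench import manip, capture
def snap(n,f):
    c=capture(n); pickle.dump(c,open(f'pics/{f}.pkl','wb')); cv2.imwrite(f'pics/{f}.png',c['image'][:,:,::-1]); return c
def load(f): return pickle.load(open(f'pics/{f}.pkl','rb'))
def crop(f,x0,y0,x1,y1,s,out):
    im=cv2.imread(f'pics/{f}.png')[y0:y1,x0:x1]; cv2.imwrite(f'pics/{out}.png',cv2.resize(im,None,fx=s,fy=s,interpolation=cv2.INTER_CUBIC))
def ray(c,u,v):
    K=np.array([[c['fx'],0,c['cx']],[0,c['fy'],c['cy']],[0,0,1.]])
    p=cv2.undistortPoints(np.array([[[u,v]]],float),K,np.array([c['k1'],0,0,0,0.]))[0,0]
    R=cv2.Rodrigues(np.array(c['rvec'],float))[0]; t=np.array(c['tvec'],float).ravel()
    return -R.T@t, R.T@np.array([p[0],p[1],1])
def px(c,u,v,z):
    o,d=ray(c,u,v); return o+d*(z-o[2])/d[2]
def proj(c,P):
    K=np.array([[c['fx'],0,c['cx']],[0,c['fy'],c['cy']],[0,0,1.]])
    return cv2.projectPoints(np.atleast_2d(np.array(P,float)),np.array(c['rvec'],float),np.array(c['tvec'],float),K,np.array([c['k1'],0,0,0,0.]))[0][:,0]
E
python3 - <<'E'
from h import *
for n in ['top','side','wrist']:
    c=snap(n,n+'0'); print(n,c['fx'],c['k1'],ray(c,320,200)[0])
s=manip.observe(); print({k:np.round(v,3).tolist() for k,v in s.items()}); print(manip.hold_point_z)
E
```

```text
pics
top 381.84715548036235 -0.04675821365012323 [ 0.48016532 -0.03014432  0.98411948]
side 419.54615855393496 -0.09081886718979217 [ 0.21224127 -0.6603669   0.90435309]
wrist 312.61068542578187 -0.02994532869040376 [ 0.23821206 -0.60936022  0.38359808]
{'t': 0.15, 'joint_pos': [75.806, 18.428, -4.015, 83.16, 1.296, 78.54, -3.26], 'dq': [-0.035, -0.14, -0.021, -0.202, -0.013, -0.093, -0.013], 'joint_torque': [-0.0, -49.18, -0.405, -31.288, -0.064, 0.041, 0.0], 'eef_pos': [0.168, -0.627, 0.222], 'orientation': [[-0.966, -0.0, 0.259], [-0.259, 0.001, -0.966], [0.0, -1.0, -0.001]], 'force': [0.572, 0.264, 0.07], 'ft_torque': [0.0, 0.062, -0.031], 'finger_gap': 0.999}
0.0187
```

View pics/top0.png

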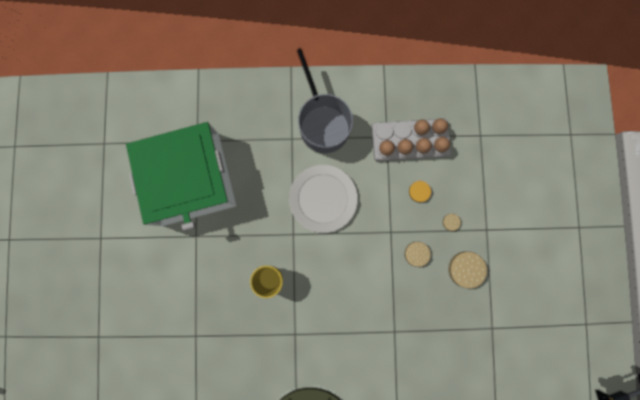

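View pics/side0.png

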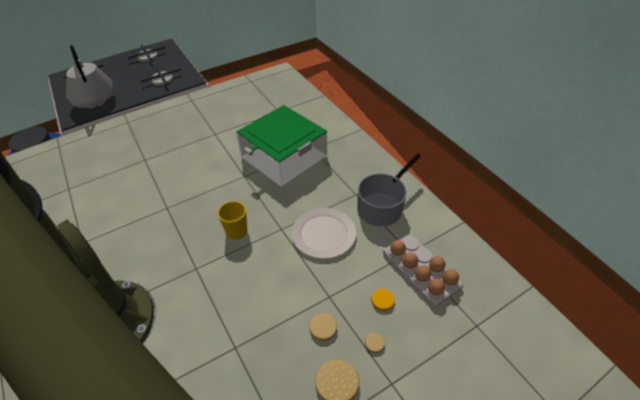

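View pics/wrist0.png

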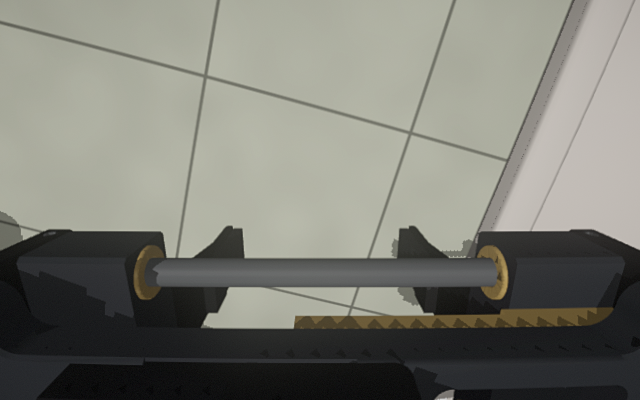

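Run:
```python
from h import *
crop('top0',370,170,500,300,5,'t0a'); crop('top0',270,150,380,250,7,'t0b'); crop('top0',110,110,260,250,5,'t0c')
```

```text
(no output)
```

View pics/t0a.png

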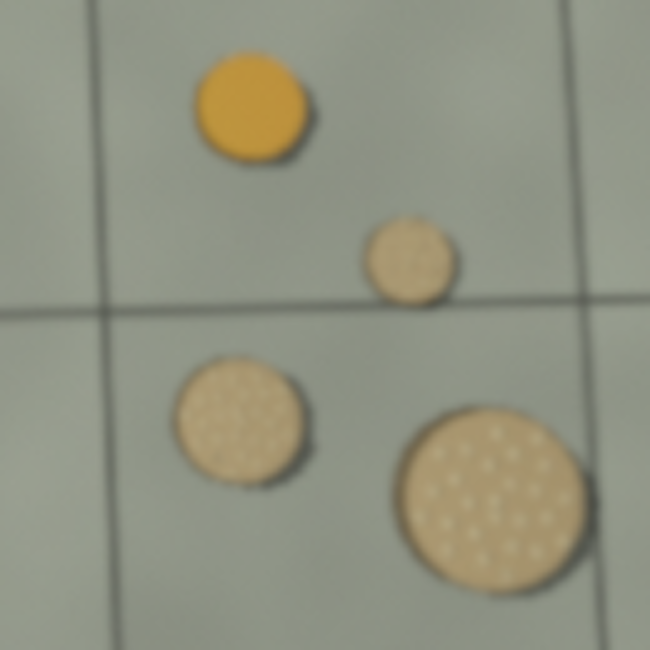

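View pics/t0b.png

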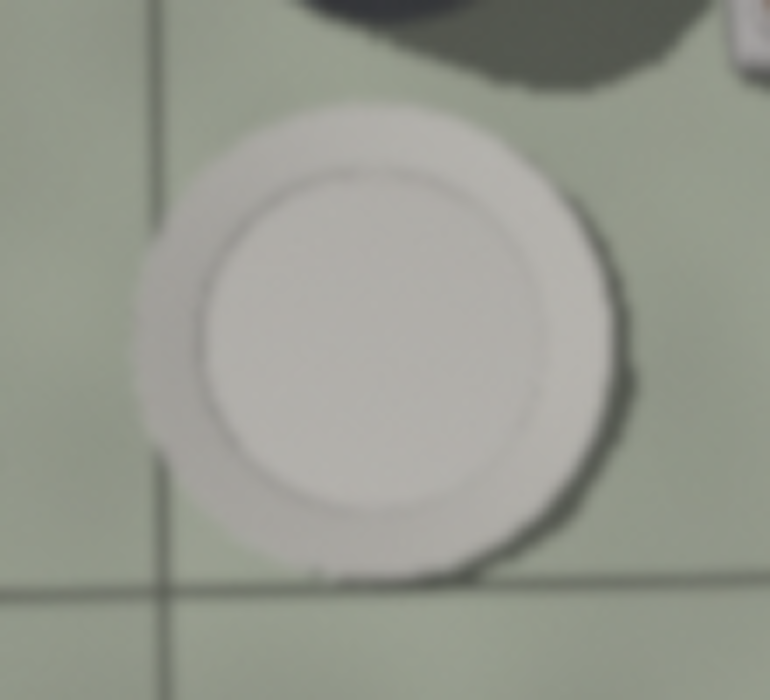

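View pics/t0c.png

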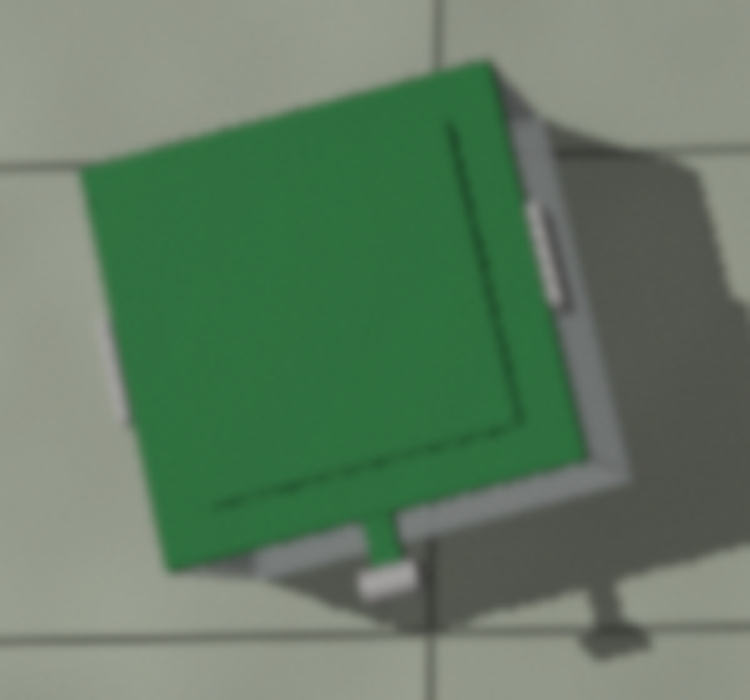

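Run:
```python
from h import *
c=load('top0')
def P(X,Y,x0,y0,s,z): 
    return px(c,x0+(X+.5)/s-.5,y0+(Y+.5)/s-.5,z)
def pr(n,p): print(n,np.round(p,4))
pr('cake',P(241,420,370,170,5,.018));pr('cakeL',P(174,420,370,170,5,.018));pr('cakeR',P(306,420,370,170,5,.018))
pr('small',P(411,260,370,170,5,.015));pr('large',P(493,500,370,170,5,.02))
pr('cheese',P(253,108,370,170,5,.014))
pr('plate in',P(374,338,270,150,7,.008)); pr('plate out',P(375,340,270,150,7,.014))
pr('handle',P(388,580,110,110,5,.11))
for a in [(490,62),(80,172),(172,572),(585,458)]: pr('lid',P(*a,110,110,5,.106))
pr('cup',px(c,266,283,.085)); pr('pan',px(c,326,122,.085)); pr('panh',px(c,300,50,.082))
for a in [(373,123),(450,120),(453,157),(376,162)]: pr('egg',px(c,*a,.03))
s=load('side0')
# side checks
pr('proj cake', proj(s,[px(c,418.2,254,.018)]));
```

```text
cake [ 0.4342 -0.2816  0.018 ]
cakeL [ 0.435  -0.2477  0.018 ]
cakeR [ 0.4333 -0.3147  0.018 ]
small [ 0.5129 -0.3737  0.015 ]
large [ 0.3909 -0.4075  0.02  ]
cheese [ 0.5928 -0.2962  0.014 ]
plate in [ 0.5816 -0.046   0.008 ]
plate out [ 0.5802 -0.0463  0.014 ]
handle [0.5136 0.2686 0.11  ]
lid [0.7579 0.2248 0.106 ]
lid [0.7097 0.4204 0.106 ]
lid [0.5194 0.3711 0.106 ]
lid [0.5684 0.1787 0.106 ]
cup [0.3777 0.092  0.085 ]
pan [ 0.7579 -0.0562  0.085 ]
panh [0.9449 0.004  0.082 ]
egg [ 0.77   -0.1786  0.03  ]
egg [ 0.7749 -0.379   0.03  ]
egg [ 0.6774 -0.3809  0.03  ]
egg [ 0.668  -0.1824  0.03  ]
proj cake [[322.7631 325.654 ]]
```

```bash
cat >> h.py <<'E'
def todo(P,zdir=None):
    s=manip.observe(); R=np.array(s['orientation']); p=np.array(s['eef_pos'])
    print('t',round(s['t'],2),'pos',np.round(p,4),'gap',round(s['finger_gap'],3),'F',np.round(s['force'],2))
    if zdir is not None:
        z=np.array(zdir,float); z/=np.linalg.norm(z); y=np.array([0,0,-1.]); Rt=np.c_[np.cross(y,z),y,z]
        rv=cv2.Rodrigues(R.T@Rt)[0].ravel(); print('turn deg',np.round(np.degrees(rv),2)); R=Rt
    d=R.T@(np.array(P)-p); print('shift(tool, after turn)',np.round(d,4),'n',np.round(np.linalg.norm(d)/.05,1))
E
python3 -c "
from h import *
todo((.434,-.282,.15),(0,-1,0))"
```

```text
t 0.15 pos [ 0.1681 -0.6275  0.2217] gap 0.999 F [0.57 0.26 0.07]
turn deg [ 0.08 15.    0.02]
shift(tool, after turn) [-0.2659  0.0717 -0.3455] n 8.8
```

Emit:
jog_arm:
  moves:
    - {"ry":7.5,"jaw":0}
    - {"ry":7.5}

```text
validation failed for argument at $.mo...
```

Emit:
jog_arm:
  moves:
    - {"dx":0,"dy":0,"dz":0,"rx":0,"ry":7.5,"rz":0,"jaw":0}
    - {"dx":0,"dy":0,"dz":0,"rx":0,"ry":7.5,"rz":0,"jaw":0}
    - {"dx":-0.026,"dy":0.007,"dz":-0.0345,"rx":0,"ry":0,"rz":0,"jaw":0}
    - {"dx":-0.027,"dy":0.007,"dz":-0.0345,"rx":0,"ry":0,"rz":0,"jaw":0}
    - {"dx":-0.027,"dy":0.007,"dz":-0.0345,"rx":0,"ry":0,"rz":0,"jaw":0}
    - {"dx":-0.027,"dy":0.007,"dz":-0.0345,"rx":0,"ry":0,"rz":0,"jaw":0}
    - {"dx":-0.027,"dy":0.007,"dz":-0.0345,"rx":0,"ry":0,"rz":0,"jaw":0}
    - {"dx":-0.027,"dy":0.007,"dz":-0.0345,"rx":0,"ry":0,"rz":0,"jaw":0}

```text
t: 0.95
eef_pos: [0.3299, -0.4192, 0.1802]
orientation: [[-1.0, -0.0, -0.0], [0.0, -0.0, -1.0], [0.0, -1.0, 0.0]]
force: [0.2, -1.1, -0.4]
finger_gap: 0.999
```

```bash
python3 -c "
from h import *
todo((.434,-.282,.15),(0,-1,0))"
```

```text
t 0.95 pos [ 0.3299 -0.4192  0.1802] gap 0.999 F [ 0.18 -1.13 -0.36]
turn deg [-0.   -0.01  0.01]
shift(tool, after turn) [-0.1041  0.0302 -0.1372] n 3.5
```

Emit:
jog_arm:
  moves:
    - {"dx":-0.026,"dy":0.01,"dz":-0.0345,"rx":0,"ry":0,"rz":0,"jaw":0}
    - {"dx":-0.026,"dy":0.01,"dz":-0.0345,"rx":0,"ry":0,"rz":0,"jaw":0}
    - {"dx":-0.026,"dy":0.01,"dz":-0.034,"rx":0,"ry":0,"rz":0,"jaw":0}
    - {"dx":-0.026,"dy":0.01,"dz":-0.034,"rx":0,"ry":0,"rz":0,"jaw":0}
    - {"dx":0,"dy":0.03,"dz":0,"rx":0,"ry":0,"rz":0,"jaw":0}
    - {"dx":0,"dy":0,"dz":0,"rx":0,"ry":0,"rz":0,"jaw":0}

```text
t: 1.55
eef_pos: [0.4312, -0.281, 0.1071]
orientation: [[-1.0, -0.006, 0.003], [-0.003, 0.004, -1.0], [0.006, -1.0, -0.004]]
force: [-1.1, -0.4, -0.1]
finger_gap: 1.001
```

```bash
python3 -c "
from h import *
todo((.434,-.282,.004),(0,-1,0)); snap('wrist','w1')"
```

```text
t 1.55 pos [ 0.4312 -0.281   0.1071] gap 1.001 F [-1.1  -0.38 -0.08]
turn deg [0.23 0.19 0.35]
shift(tool, after turn) [-0.0028  0.1031  0.001 ] n 2.1
```

View pics/w1.png

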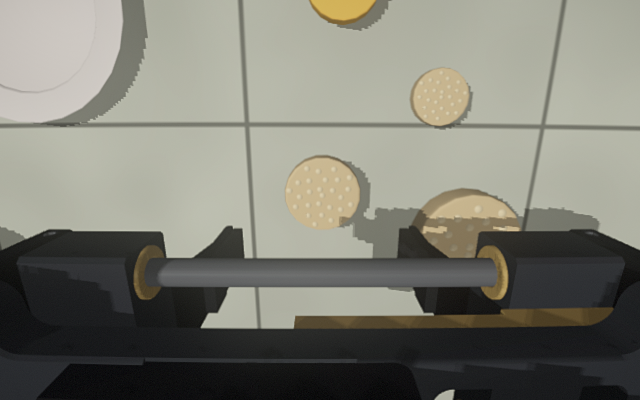

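The wrist view shows the middle-sized rice cake at (322,192), the small one at (441,96) and the large one at (467,232). Three discs look alike in the top view, at (452,222), (418,254) and (468,270). The middle one is the target: its width of about 66 mm fits the listed 64 mm, and the enlarged crop confirms it.

```bash
python3 -c "
from h import *
c=load('w1'); print(px(c,322.5,191.5,.018),px(c,285,191.5,.018),px(c,360,191.5,.018), px(c,322,155,.018),px(c,322,229,.018)); 
todo((.434,-.282,.004),(0,-1,0))"
```

```text
[ 0.4377534  -0.28291043  0.018     ] [ 0.43762171 -0.25175805  0.018     ] [ 0.43788826 -0.31403296  0.018     ] [ 0.46812658 -0.28235827  0.018     ] [ 0.40440005 -0.28264726  0.018     ]
t 1.6 pos [ 0.4315 -0.283   0.1089] gap 0.996 F [-0.1  -0.41 -1.22]
turn deg [0.13 0.04 0.23]
shift(tool, after turn) [-0.0025  0.1049 -0.001 ] n 2.1
```

Emit:
jog_arm:
  moves:
    - {"dx":-0.0025,"dy":0.028,"dz":0,"rx":0,"ry":0,"rz":0,"jaw":0}
    - {"dx":0,"dy":0.028,"dz":0,"rx":0,"ry":0,"rz":0,"jaw":0}
    - {"dx":0,"dy":0.025,"dz":0,"rx":0,"ry":0,"rz":0,"jaw":0}
    - {"dx":0,"dy":0.01,"dz":0,"rx":0,"ry":0,"rz":0,"jaw":0}
    - {"dx":0,"dy":0,"dz":0,"rx":0,"ry":0,"rz":0,"jaw":0}
    - {"dx":0,"dy":0,"dz":0,"rx":0,"ry":0,"rz":0,"jaw":0}

```text
t: 2.2
eef_pos: [0.4364, -0.2851, 0.021]
orientation: [[-1.0, 0.002, -0.001], [0.001, -0.001, -1.0], [-0.002, -1.0, 0.001]]
force: [0.6, 0.2, -0.4]
finger_gap: 0.998
```

```bash
python3 -c "
from h import *
todo((.435,-.2825,.004),(0,-1,0))
"
```

```text
t 2.2 pos [ 0.4364 -0.2851  0.021 ] gap 0.998 F [ 0.62  0.22 -0.38]
turn deg [-0.08 -0.07 -0.09]
shift(tool, after turn) [ 0.0014  0.017  -0.0026] n 0.3
```

Emit:
jog_arm:
  moves:
    - {"dx":0,"dy":0.009,"dz":-0.002,"rx":0,"ry":0,"rz":0,"jaw":0}
    - {"dx":0,"dy":0.007,"dz":0,"rx":0,"ry":0,"rz":0,"jaw":0}
    - {"dx":0,"dy":0,"dz":0,"rx":0,"ry":0,"rz":0,"jaw":0}
    - {"dx":0,"dy":0,"dz":0,"rx":0,"ry":0,"rz":0,"jaw":0}

```text
t: 2.6
eef_pos: [0.4356, -0.2817, 0.0034]
orientation: [[-1.0, -0.0, 0.0], [-0.0, 0.0, -1.0], [0.0, -1.0, -0.0]]
force: [-0.1, 0.3, -0.7]
finger_gap: 0.999
```

```bash
python3 -c "
from h import *
todo((.435,-.2825,.004),(0,-1,0));snap('side','s2')
crop('s2',200,220,440,400,3,'s2a')
"
```

```text
t 2.6 pos [ 0.4356 -0.2817  0.0034] gap 0.999 F [-0.08  0.33 -0.67]
turn deg [0.01 0.02 0.02]
shift(tool, after turn) [ 0.0006 -0.0006  0.0008] n 0.0
```

View pics/s2a.png

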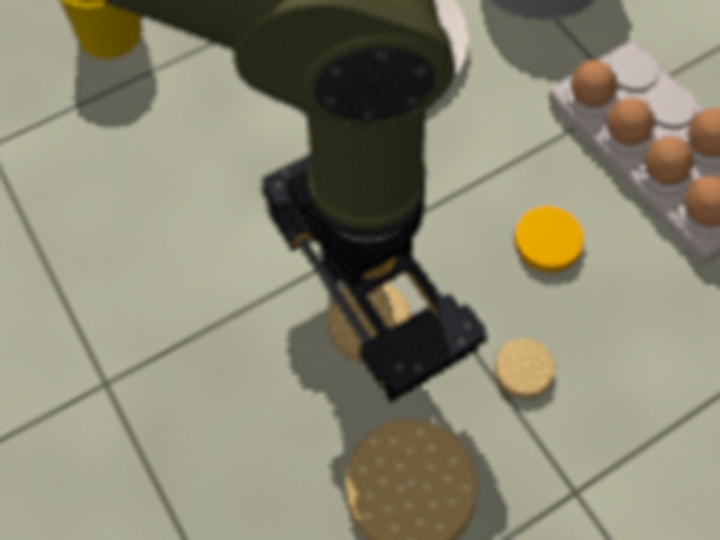

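The side view shows the cake at crop (370,325), between the fingers. I'll close on it.

Emit:
jog_arm:
  moves:
    - {"dx":0,"dy":0,"dz":0,"rx":0,"ry":0,"rz":0,"jaw":0.35}
    - {"dx":0,"dy":0,"dz":0,"rx":0,"ry":0,"rz":0,"jaw":0.5}
    - {"dx":0,"dy":0,"dz":0,"rx":0,"ry":0,"rz":0,"jaw":0.6}
    - {"dx":0,"dy":0,"dz":0,"rx":0,"ry":0,"rz":0,"jaw":0.6}
    - {"dx":0,"dy":0,"dz":0,"rx":0,"ry":0,"rz":0,"jaw":0.6}
    - {"dx":0,"dy":0,"dz":0,"rx":0,"ry":0,"rz":0,"jaw":0.6}
  force: 15

```text
t: 3.25
eef_pos: [0.4358, -0.2819, 0.0036]
orientation: [[-1.0, 0.0, 0.0], [-0.0, -0.0, -1.0], [-0.0, -1.0, 0.0]]
force: [0.2, -0.1, 0.2]
finger_gap: 0.733
```

Emit:
jog_arm:
  moves:
    - {"dx":0,"dy":-0.01,"dz":0,"rx":0,"ry":0,"rz":0,"jaw":0.6}
    - {"dx":0,"dy":-0.02,"dz":0,"rx":0,"ry":0,"rz":0,"jaw":0.6}
    - {"dx":0,"dy":-0.03,"dz":0,"rx":0,"ry":0,"rz":0,"jaw":0.6}
    - {"dx":0,"dy":-0.03,"dz":0,"rx":0,"ry":0,"rz":0,"jaw":0.6}
    - {"dx":0,"dy":0,"dz":0,"rx":0,"ry":0,"rz":0,"jaw":0.6}

```text
t: 3.75
eef_pos: [0.4387, -0.2836, 0.0986]
orientation: [[-1.0, 0.007, 0.0], [-0.0, -0.005, -1.0], [-0.007, -1.0, 0.005]]
force: [-0.3, 0.6, 0.6]
finger_gap: 0.732
```

```bash
python3 -c "
from h import *
todo((.581,-.046,.05),(0,-1,0));snap('wrist','w3');snap('side','s3')
"
```

```text
t 3.75 pos [ 0.4387 -0.2836  0.0986] gap 0.732 F [-0.27  0.63  0.57]
turn deg [-0.3   0.01 -0.41]
shift(tool, after turn) [-0.1423  0.0486 -0.2376] n 5.6
```

View pics/w3.png

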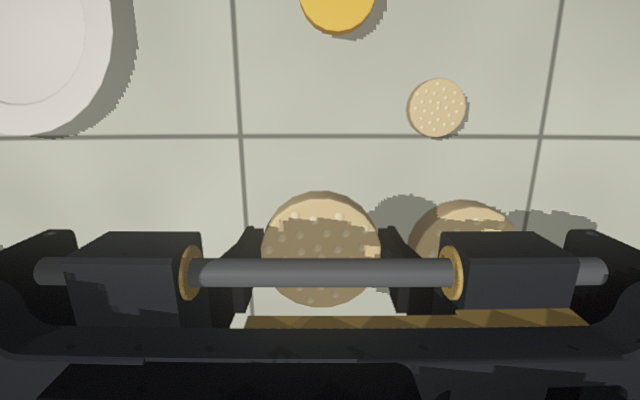

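View pics/s3.png

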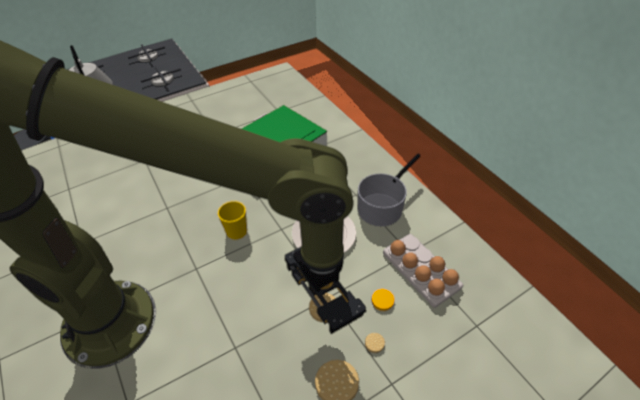

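Emit:
jog_arm:
  moves:
    - {"dx":-0.02,"dy":0,"dz":-0.034,"rx":0,"ry":0,"rz":0,"jaw":0.6}
    - {"dx":-0.02,"dy":0,"dz":-0.034,"rx":0,"ry":0,"rz":0,"jaw":0.6}
    - {"dx":-0.02,"dy":0,"dz":-0.034,"rx":0,"ry":0,"rz":0,"jaw":0.6}
    - {"dx":-0.02,"dy":0,"dz":-0.034,"rx":0,"ry":0,"rz":0,"jaw":0.6}
    - {"dx":-0.02,"dy":0,"dz":-0.034,"rx":0,"ry":0,"rz":0,"jaw":0.6}
    - {"dx":-0.02,"dy":0,"dz":-0.034,"rx":0,"ry":0,"rz":0,"jaw":0.6}
    - {"dx":-0.02,"dy":0,"dz":-0.034,"rx":0,"ry":0,"rz":0,"jaw":0.6}
    - {"dx":0,"dy":0,"dz":0,"rx":0,"ry":0,"rz":0,"jaw":0.6}

```text
t: 4.65
eef_pos: [0.5768, -0.0361, 0.0925]
orientation: [[-1.0, -0.0, 0.009], [-0.009, 0.005, -1.0], [0.0, -1.0, -0.005]]
force: [-0.5, 0.5, -1.0]
finger_gap: 0.732
```

Emit:
jog_arm:
  moves:
    - {"dx":0,"dy":0,"dz":0,"rx":0,"ry":0,"rz":0,"jaw":0.6}
    - {"dx":0,"dy":0,"dz":0,"rx":0,"ry":0,"rz":0,"jaw":0.6}
    - {"dx":0,"dy":0,"dz":0,"rx":0,"ry":0,"rz":0,"jaw":0.6}

```text
t: 4.95
eef_pos: [0.5748, -0.0458, 0.0929]
orientation: [[-1.0, -0.001, -0.003], [0.003, -0.001, -1.0], [0.001, -1.0, 0.001]]
force: [0.2, 0.5, -0.2]
finger_gap: 0.731
```

```bash
python3 -c "
from h import *
todo((.581,-.046,.012),(0,-1,0));snap('wrist','w4');snap('side','s4')
"
```

```text
t 4.95 pos [ 0.5748 -0.0458  0.0929] gap 0.731 F [ 0.23  0.54 -0.23]
turn deg [-0.05 -0.15  0.08]
shift(tool, after turn) [-0.0062  0.0809  0.0002] n 1.6
```

View pics/w4.png

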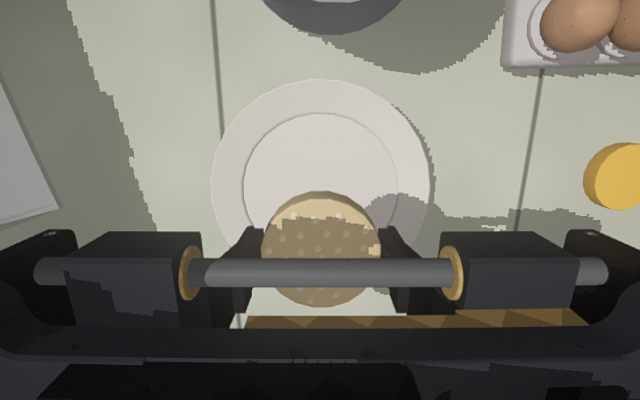

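```bash
python3 -c "
from h import *
c=load('w4')
a=px(c,243,187,.008);b=px(c,398,187,.008);print('ring',a,b,(a+b)/2, 'top->x', px(c,320,112.5,.008)[0]-.06)
a=px(c,210.5,183,.014);b=px(c,430,183,.014);print('outer',a,b,(a+b)/2, 'x', px(c,320,79,.014)[0]-.088)
z=.0925+.0146
a=px(c,261,248,z);b=px(c,381,248,z);print('cake',a,b,(a+b)/2, px(c,320,190,z)[0]-.032,px(c,320,196,z)[0]-.032, px(c,320,307,z)[0]+.032, px(c,320,307,z-.018)[0]+.032)
"
```

```text
ring [0.5867827  0.01665179 0.008     ] [ 0.58641239 -0.1096141   0.008     ] [ 0.58659754 -0.04648115  0.008     ] top->x 0.5852469299522565
outer [0.59161746 0.04079272 0.014     ] [ 0.59110734 -0.13338368  0.014     ] [ 0.5913624  -0.04629548  0.014     ] x 0.5809604441783188
cake [ 0.57880223 -0.01569635  0.1071    ] [ 0.57861375 -0.07754392  0.1071    ] [ 0.57870799 -0.04662014  0.1071    ] 0.5775644112674202 0.5745255239584249 0.5755588363324995 0.5628870883403781
```

Emit:
jog_arm:
  moves:
    - {"dx":-0.007,"dy":0.02,"dz":0,"rx":0,"ry":0,"rz":0,"jaw":0.6}
    - {"dx":0,"dy":0.025,"dz":0,"rx":0,"ry":0,"rz":0,"jaw":0.6}
    - {"dx":0,"dy":0.02,"dz":0,"rx":0,"ry":0,"rz":0,"jaw":0.6}
    - {"dx":0,"dy":0.008,"dz":0,"rx":0,"ry":0,"rz":0,"jaw":0.6}
    - {"dx":0,"dy":0,"dz":0,"rx":0,"ry":0,"rz":0,"jaw":0.6}
    - {"dx":0,"dy":0,"dz":0,"rx":0,"ry":0,"rz":0,"jaw":0.6}
    - {"dx":0,"dy":0,"dz":0,"rx":0,"ry":0,"rz":0,"jaw":0.6}

```text
t: 5.75
eef_pos: [0.5838, -0.0441, 0.0219]
orientation: [[-1.0, 0.002, -0.0], [0.0, -0.0, -1.0], [-0.002, -1.0, 0.0]]
force: [-0.4, -1.2, -0.5]
finger_gap: 0.728
```

```bash
python3 -c "
from h import *
todo((.582,-.046,.0115),(0,-1,0))"
```

```text
t 5.75 pos [ 0.5838 -0.0441  0.0219] gap 0.728 F [-0.41 -1.25 -0.53]
turn deg [-0.02 -0.01 -0.13]
shift(tool, after turn) [0.0018 0.0104 0.0019] n 0.2
```

Emit:
jog_arm:
  moves:
    - {"dx":0.001,"dy":0.004,"dz":0.001,"rx":0,"ry":0,"rz":0,"jaw":0.6}
    - {"dx":0,"dy":0.003,"dz":0,"rx":0,"ry":0,"rz":0,"jaw":0.6}
    - {"dx":0,"dy":0.002,"dz":0,"rx":0,"ry":0,"rz":0,"jaw":0.6}
    - {"dx":0,"dy":0,"dz":0,"rx":0,"ry":0,"rz":0,"jaw":0.6}
    - {"dx":0,"dy":0,"dz":0,"rx":0,"ry":0,"rz":0,"jaw":0.6}

```text
t: 6.25
eef_pos: [0.5817, -0.045, 0.0117]
orientation: [[-1.0, -0.0, -0.0], [0.0, -0.0, -1.0], [0.0, -1.0, 0.0]]
force: [-1.8, -0.3, 2.3]
finger_gap: 0.73
```

```bash
python3 -c "
from h import *
todo((.582,-.046,.0115),(0,-1,0))"
```

```text
t 6.25 pos [ 0.5817 -0.045   0.0117] gap 0.73 F [-1.8  -0.27  2.27]
turn deg [-0.02 -0.    0.01]
shift(tool, after turn) [-0.0003  0.0002  0.001 ] n 0.0
```

Emit:
jog_arm:
  moves:
    - {"dx":0,"dy":0,"dz":0,"rx":0,"ry":0,"rz":0,"jaw":0.2}
    - {"dx":0,"dy":0,"dz":0,"rx":0,"ry":0,"rz":0,"jaw":0.14}
    - {"dx":0,"dy":0,"dz":0,"rx":0,"ry":0,"rz":0,"jaw":0.14}
    - {"dx":0,"dy":-0.01,"dz":0,"rx":0,"ry":0,"rz":0,"jaw":0.14}
    - {"dx":0,"dy":-0.03,"dz":0,"rx":0,"ry":0,"rz":0,"jaw":0.14}
    - {"dx":0,"dy":-0.04,"dz":0,"rx":0,"ry":0,"rz":0,"jaw":0.14}
    - {"dx":0,"dy":0,"dz":0,"rx":0,"ry":0,"rz":0,"jaw":0}
    - {"dx":0,"dy":0,"dz":0,"rx":0,"ry":0,"rz":0,"jaw":0}

```text
t: 7.05
eef_pos: [0.5828, -0.045, 0.0933]
orientation: [[-1.0, 0.003, 0.0], [-0.0, -0.001, -1.0], [-0.003, -1.0, 0.001]]
force: [-0.2, -0.3, -0.8]
finger_gap: 0.953
```

```bash
python3 -c "
from h import *
todo((.5925,-.296,.1),(0,-1,0));snap('wrist','w5')"
```

```text
t 7.05 pos [ 0.5828 -0.045   0.0933] gap 0.953 F [-0.24 -0.27 -0.76]
turn deg [-0.05  0.   -0.18]
shift(tool, after turn) [-0.0097 -0.0067  0.251 ] n 5.0
```

View pics/w5.png

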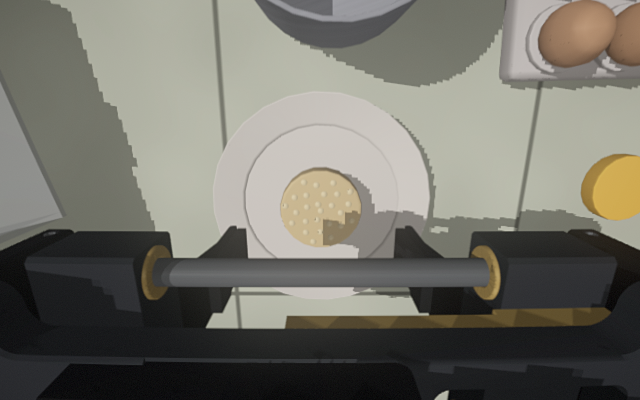

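```bash
python3 -c "
from h import *
c=load('w5'); crop('w5',200,80,440,300,3,'w5a')
print('cam',ray(c,320,200)[0])
a=px(c,244,198,.008);b=px(c,399,198,.008);print('ring y',(a+b)/2, 'x', px(c,320,124,.008)[0]-.06, 'outx',px(c,320,92,.014)[0]-.088)
print('cake y',(px(c,280,207,.026)+px(c,361,207,.026))/2,'top',px(c,320,170,.026),'bot',px(c,320,246,.026))
"
```

```text
cam [ 0.65481127 -0.04536854  0.25558382]
ring y [ 0.58551445 -0.04643191  0.008     ] x 0.5849598430585206 outx 0.5802780025523995
cake y [ 0.58336734 -0.04558214  0.026     ] top [ 0.6122034  -0.04521007  0.026     ] bot [ 0.55084656 -0.0451796   0.026     ]
```

View pics/w5a.png

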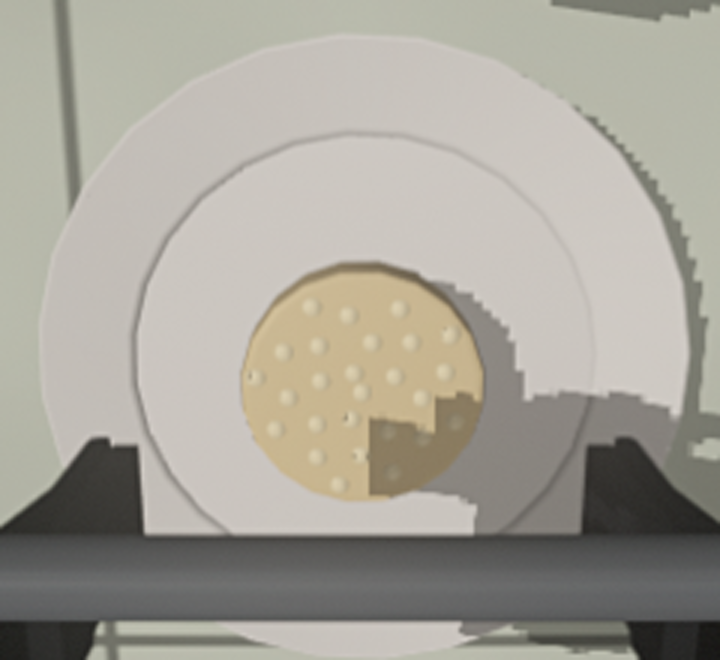

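Emit:
jog_arm:
  moves:
    - {"dx":-0.001,"dy":-0.002,"dz":0.036,"rx":0,"ry":0,"rz":0,"jaw":0}
    - {"dx":0,"dy":-0.002,"dz":0.036,"rx":0,"ry":0,"rz":0,"jaw":0}
    - {"dx":0,"dy":-0.002,"dz":0.036,"rx":0,"ry":0,"rz":0,"jaw":0}
    - {"dx":0,"dy":0,"dz":0.036,"rx":0,"ry":0,"rz":0,"jaw":0}
    - {"dx":0,"dy":0,"dz":0.036,"rx":0,"ry":0,"rz":0,"jaw":0}
    - {"dx":0,"dy":0,"dz":0.036,"rx":0,"ry":0,"rz":0,"jaw":0}
    - {"dx":0,"dy":0,"dz":0.034,"rx":0,"ry":0,"rz":0,"jaw":0}
    - {"dx":0,"dy":0,"dz":0,"rx":0,"ry":0,"rz":0,"jaw":0}

```text
t: 7.9
eef_pos: [0.5796, -0.3022, 0.0953]
orientation: [[-1.0, -0.004, -0.009], [0.009, -0.003, -1.0], [0.004, -1.0, 0.003]]
force: [0.6, -0.3, 0.1]
finger_gap: 0.999
```

Emit:
jog_arm:
  moves:
    - {"dx":0,"dy":0,"dz":0,"rx":0,"ry":0,"rz":0,"jaw":0}
    - {"dx":0,"dy":0,"dz":0,"rx":0,"ry":0,"rz":0,"jaw":0}
    - {"dx":0,"dy":0,"dz":0,"rx":0,"ry":0,"rz":0,"jaw":0}

```text
t: 8.2
eef_pos: [0.583, -0.2927, 0.0972]
orientation: [[-1.0, -0.001, 0.003], [-0.003, 0.001, -1.0], [0.001, -1.0, -0.001]]
force: [-0.0, 0.8, -0.2]
finger_gap: 0.998
```

```bash
python3 -c "
from h import *
todo((.5925,-.296,.004),(0,-1,0));snap('wrist','w6')"
```

```text
t 8.2 pos [ 0.583  -0.2927  0.0972] gap 0.998 F [-0.05  0.84 -0.18]
turn deg [0.06 0.16 0.03]
shift(tool, after turn) [-0.0095  0.0932  0.0033] n 1.9
```

View pics/w6.png

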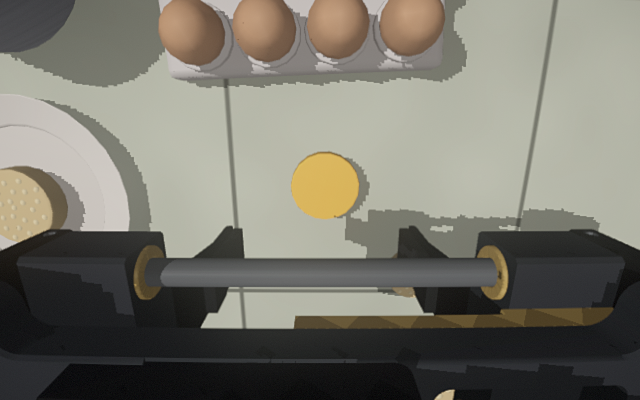

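The wrist view shows the cheese at (325,185).

```bash
python3 -c "
from h import *
c=load('w6')
print((px(c,291,185,.014)+px(c,359,185,.014))/2,px(c,325,153,.014),px(c,325,218,.014))
todo((.594,-.2965,.004),(0,-1,0))"
```

```text
[ 0.59692717 -0.29680683  0.014     ] [ 0.62271775 -0.29664266  0.014     ] [ 0.56878008 -0.2969897   0.014     ]
t 8.25 pos [ 0.583  -0.293   0.0974] gap 1.0 F [ 0.64 -0.08  1.13]
turn deg [0.04 0.14 0.02]
shift(tool, after turn) [-0.011   0.0934  0.0035] n 1.9
```

Emit:
jog_arm:
  moves:
    - {"dx":-0.0115,"dy":0.02,"dz":0.0035,"rx":0,"ry":0,"rz":0,"jaw":0}
    - {"dx":0,"dy":0.03,"dz":0,"rx":0,"ry":0,"rz":0,"jaw":0}
    - {"dx":0,"dy":0.025,"dz":0,"rx":0,"ry":0,"rz":0,"jaw":0}
    - {"dx":0,"dy":0.01,"dz":0,"rx":0,"ry":0,"rz":0,"jaw":0}
    - {"dx":0,"dy":0,"dz":0,"rx":0,"ry":0,"rz":0,"jaw":0}
    - {"dx":0,"dy":0,"dz":0,"rx":0,"ry":0,"rz":0,"jaw":0}
    - {"dx":0,"dy":0,"dz":0,"rx":0,"ry":0,"rz":0,"jaw":0}

```text
t: 8.95
eef_pos: [0.5955, -0.2988, 0.0145]
orientation: [[-1.0, 0.003, 0.0], [-0.0, -0.001, -1.0], [-0.003, -1.0, 0.001]]
force: [-0.1, 0.4, -0.1]
finger_gap: 0.998
```

```bash
python3 -c "
from h import *
todo((.5945,-.2965,.004),(0,-1,0))"
```

```text
t 8.95 pos [ 0.5955 -0.2988  0.0145] gap 0.998 F [-0.13  0.43 -0.08]
turn deg [-0.08  0.01 -0.16]
shift(tool, after turn) [ 0.001   0.0105 -0.0023] n 0.2
```

Emit:
jog_arm:
  moves:
    - {"dx":0,"dy":0.005,"dz":-0.002,"rx":0,"ry":0,"rz":0,"jaw":0}
    - {"dx":0,"dy":0.0035,"dz":0,"rx":0,"ry":0,"rz":0,"jaw":0}
    - {"dx":0,"dy":0,"dz":0,"rx":0,"ry":0,"rz":0,"jaw":0}
    - {"dx":0,"dy":0,"dz":0,"rx":0,"ry":0,"rz":0,"jaw":0}

```text
t: 9.35
eef_pos: [0.5941, -0.2964, 0.004]
orientation: [[-1.0, -0.0, -0.0], [0.0, -0.0, -1.0], [0.0, -1.0, 0.0]]
force: [0.4, 0.1, -0.4]
finger_gap: 0.998
```

```bash
python3 -c "
from h import *
todo((.5945,-.2965,.004),(0,-1,0))"
```

```text
t 9.35 pos [ 0.5941 -0.2964  0.004 ] gap 0.998 F [ 0.36  0.14 -0.42]
turn deg [-0.   -0.    0.02]
shift(tool, after turn) [-0.0004 -0.      0.0001] n 0.0
```

Emit:
jog_arm:
  moves:
    - {"dx":0,"dy":0,"dz":0,"rx":0,"ry":0,"rz":0,"jaw":0.35}
    - {"dx":0,"dy":0,"dz":0,"rx":0,"ry":0,"rz":0,"jaw":0.5}
    - {"dx":0,"dy":0,"dz":0,"rx":0,"ry":0,"rz":0,"jaw":0.65}
    - {"dx":0,"dy":0,"dz":0,"rx":0,"ry":0,"rz":0,"jaw":0.65}
    - {"dx":0,"dy":0,"dz":0,"rx":0,"ry":0,"rz":0,"jaw":0.65}
    - {"dx":0,"dy":0,"dz":0,"rx":0,"ry":0,"rz":0,"jaw":0.65}
    - {"dx":0,"dy":0,"dz":0,"rx":0,"ry":0,"rz":0,"jaw":0.65}

```text
t: 10.05
eef_pos: [0.5942, -0.2964, 0.0041]
orientation: [[-1.0, 0.0, 0.0], [-0.0, -0.0, -1.0], [-0.0, -1.0, 0.0]]
force: [0.4, 0.0, 0.0]
finger_gap: 0.64
```

Emit:
jog_arm:
  moves:
    - {"dx":0,"dy":-0.01,"dz":0,"rx":0,"ry":0,"rz":0,"jaw":0.65}
    - {"dx":0,"dy":-0.025,"dz":0,"rx":0,"ry":0,"rz":0,"jaw":0.65}
    - {"dx":0,"dy":-0.035,"dz":0,"rx":0,"ry":0,"rz":0,"jaw":0.65}
    - {"dx":0,"dy":-0.03,"dz":0,"rx":0,"ry":0,"rz":0,"jaw":0.65}
    - {"dx":0,"dy":0,"dz":0,"rx":0,"ry":0,"rz":0,"jaw":0.65}
    - {"dx":0,"dy":0,"dz":0,"rx":0,"ry":0,"rz":0,"jaw":0.65}

```text
t: 10.65
eef_pos: [0.5947, -0.2966, 0.1054]
orientation: [[-1.0, 0.002, 0.0], [-0.0, -0.001, -1.0], [-0.002, -1.0, 0.001]]
force: [-0.8, 0.6, -1.0]
finger_gap: 0.633
```

```bash
python3 -c "
from h import *
todo((.5815,-.0453,.1),(0,-1,0));snap('wrist','w7')"
```

```text
t 10.65 pos [ 0.5947 -0.2966  0.1054] gap 0.633 F [-0.84  0.6  -1.02]
turn deg [-0.07  0.   -0.1 ]
shift(tool, after turn) [ 0.0132  0.0054 -0.2513] n 5.0
```

View pics/w7.png

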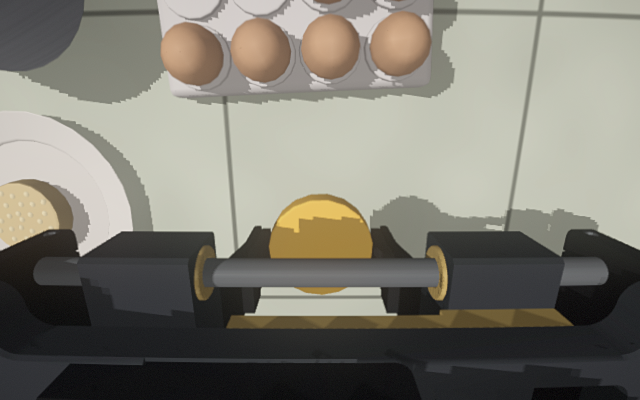

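```bash
python3 -c "
from h import *
crop('w7',220,170,420,320,4,'w7a')
c=load('w7')
z=.1154
print('far',px(c,321,294,z)[0]+.028,'near bottom', px(c,321,193,z-.014)[0]-.028,'nt',px(c,321,198,z)[0]-.028,'y',(px(c,270,243,z)+px(c,372,243,z))/2)
"
```

```text
far 0.5969071027964737 near bottom 0.59507903867419 nt 0.5961627477090885 y [ 0.59951247 -0.29742972  0.1154    ]
```

View pics/w7a.png

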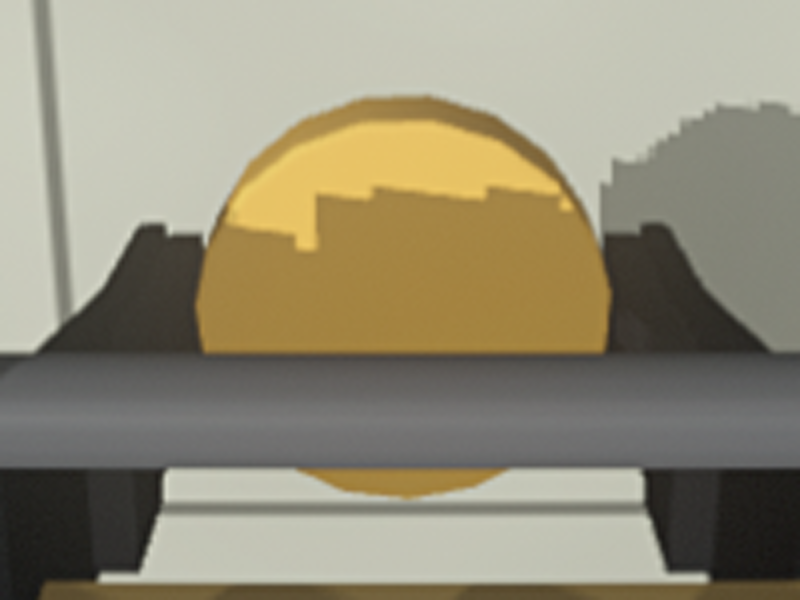

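Emit:
jog_arm:
  moves:
    - {"dx":0.002,"dy":0,"dz":-0.033,"rx":0,"ry":0,"rz":0,"jaw":0.65}
    - {"dx":0.002,"dy":0,"dz":-0.036,"rx":0,"ry":0,"rz":0,"jaw":0.65}
    - {"dx":0.002,"dy":0,"dz":-0.038,"rx":0,"ry":0,"rz":0,"jaw":0.65}
    - {"dx":0.002,"dy":0,"dz":-0.038,"rx":0,"ry":0,"rz":0,"jaw":0.65}
    - {"dx":0.002,"dy":0,"dz":-0.038,"rx":0,"ry":0,"rz":0,"jaw":0.65}
    - {"dx":0.002,"dy":0,"dz":-0.036,"rx":0,"ry":0,"rz":0,"jaw":0.65}
    - {"dx":0.002,"dy":0,"dz":-0.032,"rx":0,"ry":0,"rz":0,"jaw":0.65}
    - {"dx":0,"dy":0,"dz":0,"rx":0,"ry":0,"rz":0,"jaw":0.65}

```text
t: 11.5
eef_pos: [0.5786, -0.0382, 0.1027]
orientation: [[-1.0, -0.003, 0.009], [-0.009, 0.004, -1.0], [0.003, -1.0, -0.004]]
force: [0.9, 0.6, -0.3]
finger_gap: 0.635
```

Emit:
jog_arm:
  moves:
    - {"dx":0,"dy":0,"dz":0,"rx":0,"ry":0,"rz":0,"jaw":0.65}
    - {"dx":0,"dy":0,"dz":0,"rx":0,"ry":0,"rz":0,"jaw":0.65}
    - {"dx":0,"dy":0,"dz":0,"rx":0,"ry":0,"rz":0,"jaw":0.65}
    - {"dx":0,"dy":0,"dz":0,"rx":0,"ry":0,"rz":0,"jaw":0.65}

```text
t: 11.9
eef_pos: [0.5801, -0.0468, 0.1037]
orientation: [[-1.0, -0.001, -0.002], [0.002, -0.0, -1.0], [0.001, -1.0, 0.0]]
force: [-0.1, 0.2, -0.6]
finger_gap: 0.638
```

```bash
python3 -c "
from h import *
todo((.581,-.0453,.0305),(0,-1,0))"
```

```text
t 11.9 pos [ 0.5801 -0.0468  0.1037] gap 0.638 F [-0.07  0.21 -0.59]
turn deg [-0.01 -0.12  0.03]
shift(tool, after turn) [-0.0009  0.0732 -0.0015] n 1.5
```

Emit:
jog_arm:
  moves:
    - {"dx":-0.001,"dy":0.02,"dz":-0.001,"rx":0,"ry":0,"rz":0,"jaw":0.65}
    - {"dx":0,"dy":0.02,"dz":0,"rx":0,"ry":0,"rz":0,"jaw":0.65}
    - {"dx":0,"dy":0.015,"dz":0,"rx":0,"ry":0,"rz":0,"jaw":0.65}
    - {"dx":0,"dy":0.008,"dz":0,"rx":0,"ry":0,"rz":0,"jaw":0.65}
    - {"dx":0,"dy":0,"dz":0,"rx":0,"ry":0,"rz":0,"jaw":0.65}
    - {"dx":0,"dy":0,"dz":0,"rx":0,"ry":0,"rz":0,"jaw":0.65}
    - {"dx":0,"dy":0,"dz":0,"rx":0,"ry":0,"rz":0,"jaw":0.65}

```text
t: 12.6
eef_pos: [0.582, -0.0444, 0.042]
orientation: [[-1.0, 0.002, -0.0], [0.0, -0.0, -1.0], [-0.002, -1.0, 0.0]]
force: [0.2, -0.3, -1.1]
finger_gap: 0.637
```

```bash
python3 -c "
from h import *
todo((.581,-.0453,.0300),(0,-1,0));snap('wrist','w8')"
```

```text
t 12.6 pos [ 0.582  -0.0444  0.042 ] gap 0.637 F [ 0.19 -0.25 -1.11]
turn deg [-0.02 -0.   -0.1 ]
shift(tool, after turn) [0.001  0.012  0.0009] n 0.2
```

View pics/w8.png

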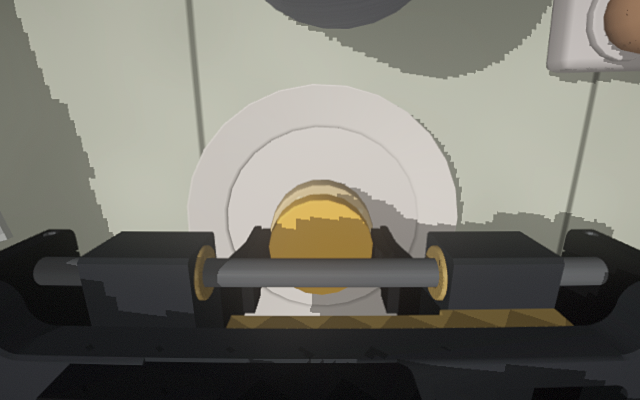

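Emit:
jog_arm:
  moves:
    - {"dx":0.001,"dy":0.004,"dz":0.001,"rx":0,"ry":0,"rz":0,"jaw":0.65}
    - {"dx":0,"dy":0.004,"dz":0,"rx":0,"ry":0,"rz":0,"jaw":0.65}
    - {"dx":0,"dy":0.002,"dz":0,"rx":0,"ry":0,"rz":0,"jaw":0.65}
    - {"dx":0,"dy":0,"dz":0,"rx":0,"ry":0,"rz":0,"jaw":0.65}
    - {"dx":0,"dy":0,"dz":0,"rx":0,"ry":0,"rz":0,"jaw":0.65}
    - {"dx":0,"dy":0,"dz":0,"rx":0,"ry":0,"rz":0,"jaw":0.65}

```text
t: 13.25
eef_pos: [0.5803, -0.0453, 0.0311]
orientation: [[-1.0, 0.0, 0.0], [-0.0, -0.0, -1.0], [-0.0, -1.0, 0.0]]
force: [-0.2, 0.5, -0.2]
finger_gap: 0.639
```

```bash
python3 -c "
from h import *
todo((.581,-.0453,.0300),(0,-1,0))"
```

```text
t 13.25 pos [ 0.5803 -0.0453  0.0311] gap 0.639 F [-0.19  0.53 -0.22]
turn deg [-0.    0.01 -0.01]
shift(tool, after turn) [-0.0007  0.0011 -0.    ] n 0.0
```

Emit:
jog_arm:
  moves:
    - {"dx":0,"dy":0.001,"dz":0,"rx":0,"ry":0,"rz":0,"jaw":0.65}
    - {"dx":0,"dy":0.0005,"dz":0,"rx":0,"ry":0,"rz":0,"jaw":0.65}
    - {"dx":0,"dy":0,"dz":0,"rx":0,"ry":0,"rz":0,"jaw":0.65}
    - {"dx":0,"dy":0,"dz":0,"rx":0,"ry":0,"rz":0,"jaw":0.65}

```text
t: 13.65
eef_pos: [0.5804, -0.0454, 0.03]
orientation: [[-1.0, 0.0, 0.0], [-0.0, -0.0, -1.0], [-0.0, -1.0, 0.0]]
force: [-0.8, 0.4, 4.1]
finger_gap: 0.635
```

Contact reads 4 N upward, so the cheese is resting on the cake. I'll release and rise.

Emit:
jog_arm:
  moves:
    - {"dx":0,"dy":0,"dz":0,"rx":0,"ry":0,"rz":0,"jaw":0.32}
    - {"dx":0,"dy":0,"dz":0,"rx":0,"ry":0,"rz":0,"jaw":0.22}
    - {"dx":0,"dy":0,"dz":0,"rx":0,"ry":0,"rz":0,"jaw":0.2}
    - {"dx":0,"dy":0,"dz":0,"rx":0,"ry":0,"rz":0,"jaw":0.2}
    - {"dx":0,"dy":-0.01,"dz":0,"rx":0,"ry":0,"rz":0,"jaw":0.2}
    - {"dx":0,"dy":-0.03,"dz":0,"rx":0,"ry":0,"rz":0,"jaw":0.2}
    - {"dx":0,"dy":-0.04,"dz":0,"rx":0,"ry":0,"rz":0,"jaw":0.2}
    - {"dx":0,"dy":-0.02,"dz":0,"rx":0,"ry":0,"rz":0,"jaw":0.2}

```text
t: 14.45
eef_pos: [0.582, -0.0452, 0.1337]
orientation: [[-1.0, 0.005, 0.0], [-0.0, -0.001, -1.0], [-0.005, -1.0, 0.001]]
force: [0.2, 0.1, 0.5]
finger_gap: 0.798
```

```bash
python3 -c "
from h import *
todo((.5136,.2686,.2),(.247,-.969,0));snap('wrist','w9');snap('side','s9')
crop('w9',200,80,440,300,3,'w9a');crop('s9',260,170,400,280,5,'s9a')"
```

```text
t 14.45 pos [ 0.582  -0.0452  0.1337] gap 0.798 F [0.16 0.06 0.46]
turn deg [ -0.07 -14.28  -0.28]
shift(tool, after turn) [-0.0112 -0.0663 -0.3209] n 6.6
```

View pics/w9a.png

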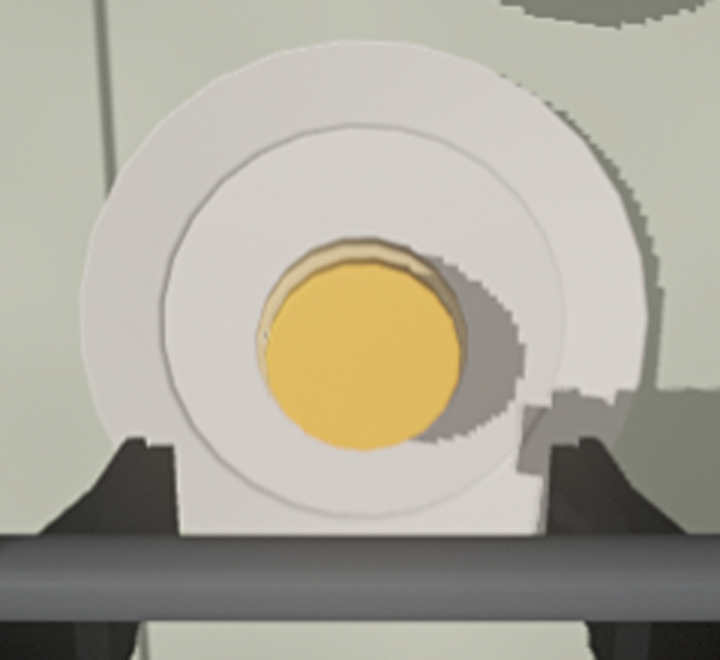

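View pics/s9.png

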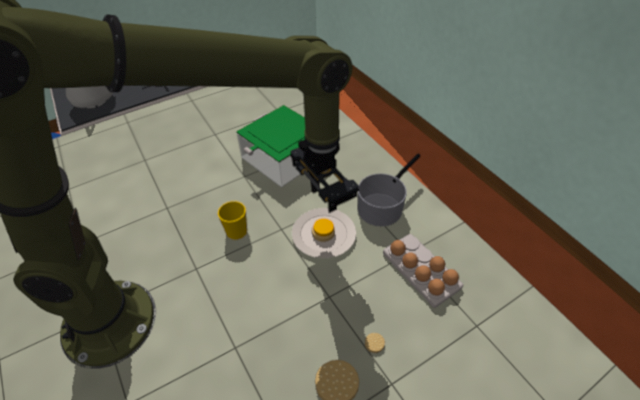

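```bash
python3 -c "
from h import *
c=load('w9')
def q(X,Y,z): return px(c,200+(X+.5)/3-.5,80+(Y+.5)/3-.5,z)[:2]
def cen(l,r,my,t,b,mx,z): return np.round([(q(mx,t,z)[0]+q(mx,b,z)[0])/2,(q(l,my,z)[1]+q(r,my,z)[1])/2],4)
print('ring',cen(162,565,320,124,517,362,.008),'cheese',cen(265,461,355,262,450,362,.04), 'cake near edge', q(362,246,.026)[0]-.032)
"
```

```text
ring [ 0.5814 -0.0461] cheese [ 0.5816 -0.0459] cake near edge 0.5795079948846363
```

Emit:
jog_arm:
  moves:
    - {"dx":0,"dy":-0.035,"dz":0,"rx":0,"ry":-7.15,"rz":0,"jaw":0.2}
    - {"dx":0,"dy":-0.03,"dz":0,"rx":0,"ry":-7.15,"rz":0,"jaw":0.3}
    - {"dx":-0.002,"dy":0,"dz":-0.04,"rx":0,"ry":0,"rz":0,"jaw":0.3}
    - {"dx":-0.002,"dy":0,"dz":-0.045,"rx":0,"ry":0,"rz":0,"jaw":0.3}
    - {"dx":-0.002,"dy":0,"dz":-0.045,"rx":0,"ry":0,"rz":0,"jaw":0.3}
    - {"dx":-0.002,"dy":0,"dz":-0.045,"rx":0,"ry":0,"rz":0,"jaw":0.3}
    - {"dx":-0.002,"dy":0,"dz":-0.045,"rx":0,"ry":0,"rz":0,"jaw":0.3}
    - {"dx":-0.001,"dy":0,"dz":-0.045,"rx":0,"ry":0,"rz":0,"jaw":0.3}

```text
t: 15.35
eef_pos: [0.5244, 0.2155, 0.194]
orientation: [[-0.969, -0.001, 0.247], [-0.247, -0.001, -0.969], [0.001, -1.0, 0.0]]
force: [0.7, 0.4, -0.4]
finger_gap: 0.702
```

Emit:
jog_arm:
  moves:
    - {"dx":0,"dy":0,"dz":-0.035,"rx":0,"ry":0,"rz":0,"jaw":0.3}
    - {"dx":0,"dy":0,"dz":-0.02,"rx":0,"ry":0,"rz":0,"jaw":0.3}
    - {"dx":0,"dy":0,"dz":0,"rx":0,"ry":0,"rz":0,"jaw":0.3}
    - {"dx":0,"dy":0,"dz":0,"rx":0,"ry":0,"rz":0,"jaw":0.3}
    - {"dx":0,"dy":0,"dz":0,"rx":0,"ry":0,"rz":0,"jaw":0.3}
    - {"dx":0,"dy":0,"dz":0,"rx":0,"ry":0,"rz":0,"jaw":0.3}

```text
t: 15.95
eef_pos: [0.5126, 0.2655, 0.1942]
orientation: [[-0.97, -0.0, 0.244], [-0.244, -0.001, -0.97], [0.0, -1.0, 0.001]]
force: [0.4, 0.5, -0.7]
finger_gap: 0.7
```

```bash
python3 -c "
from h import *
todo((.5136,.2686,.2),(.247,-.969,0));snap('wrist','w10');snap('top','t10')"
```

```text
t 15.95 pos [0.5126 0.2655 0.1942] gap 0.7 F [ 0.45  0.54 -0.65]
turn deg [-0.05 -0.17  0.02]
shift(tool, after turn) [-0.0018 -0.0058 -0.0028] n 0.1
```

View pics/w10.png

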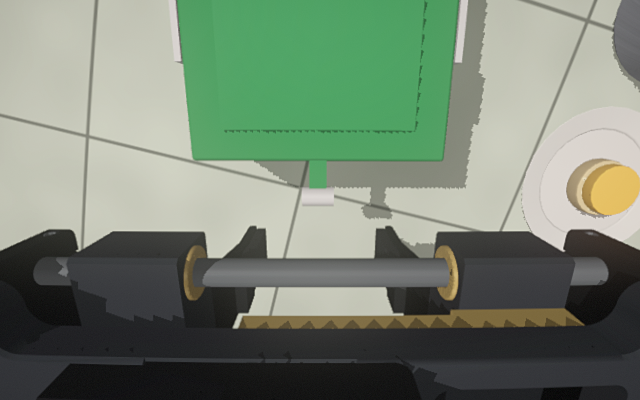

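```bash
python3 -c "
from h import *
crop('w10',260,140,380,240,6,'w10a')
c=load('w10')
print('handle',px(c,318,197,.108), px(c,302.5,197,.108),px(c,334,197,.108),'edge',px(c,192,160,.106),px(c,443,159.5,.106))
a=px(c,192,160,.106);b=px(c,443,159.5,.106);print((b-a)/np.linalg.norm(b-a),(a+b)/2)
todo((.5136,.2686,.2),(.247,-.969,0))"
```

```text
handle [0.51508589 0.26763568 0.108     ] [0.51196923 0.28003363 0.108     ] [0.51830294 0.25483784 0.108     ] edge [0.51984274 0.37391634 0.106     ] [0.56973877 0.1770983  0.106     ]
[ 0.24573971 -0.96933585  0.        ] [0.54479075 0.27550732 0.106     ]
t 16.05 pos [0.5124 0.2661 0.1944] gap 0.702 F [ 0.34 -0.47  0.46]
turn deg [-0.03 -0.12  0.01]
shift(tool, after turn) [-0.0018 -0.0056 -0.0021] n 0.1
```

View pics/w10a.png

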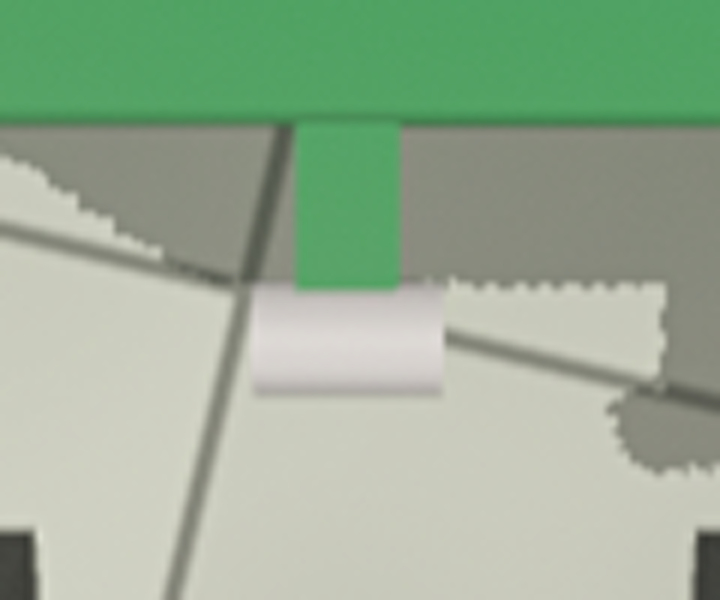

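```bash
python3 -c "
from h import *
todo((.515,.268,.089),(.246,-.969,0))"
```

```text
t 16.05 pos [0.5124 0.2661 0.1944] gap 0.702 F [ 0.34 -0.47  0.46]
turn deg [-0.03 -0.07  0.01]
shift(tool, after turn) [-0.003   0.1054 -0.0012] n 2.1
```

Emit:
jog_arm:
  moves:
    - {"dx":-0.003,"dy":0.02,"dz":-0.001,"rx":0,"ry":0,"rz":0,"jaw":0.35}
    - {"dx":0,"dy":0.025,"dz":0,"rx":0,"ry":0,"rz":0,"jaw":0.35}
    - {"dx":0,"dy":0.02,"dz":0,"rx":0,"ry":0,"rz":0,"jaw":0.35}
    - {"dx":0,"dy":0.01,"dz":0,"rx":0,"ry":0,"rz":0,"jaw":0.35}
    - {"dx":0,"dy":0,"dz":0,"rx":0,"ry":0,"rz":0,"jaw":0.35}
    - {"dx":0,"dy":0,"dz":0,"rx":0,"ry":0,"rz":0,"jaw":0.35}

```text
t: 16.65
eef_pos: [0.515, 0.2693, 0.1203]
orientation: [[-0.969, 0.001, 0.247], [-0.247, 0.0, -0.969], [-0.001, -1.0, -0.0]]
force: [0.2, -0.4, 0.8]
finger_gap: 0.652
```

```bash
python3 -c "
from h import *
todo((.515,.268,.089),(.246,-.969,0));snap('wrist','w11')"
```

```text
t 16.65 pos [0.515  0.2693 0.1203] gap 0.652 F [ 0.21 -0.41  0.82]
turn deg [ 0.01  0.04 -0.05]
shift(tool, after turn) [0.0003 0.0313 0.0012] n 0.6
```

View pics/w11.png

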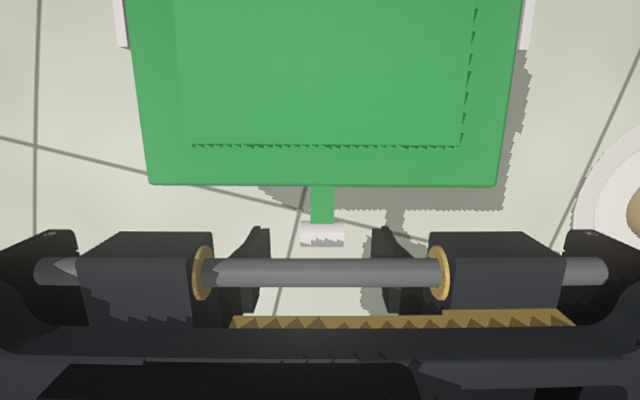

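The bar at (322,234) is centred between the fingers. I'll go down another 31 mm and close.

Emit:
jog_arm:
  moves:
    - {"dx":0,"dy":0.015,"dz":0.001,"rx":0,"ry":0,"rz":0,"jaw":0.35}
    - {"dx":0,"dy":0.011,"dz":0,"rx":0,"ry":0,"rz":0,"jaw":0.35}
    - {"dx":0,"dy":0.004,"dz":0,"rx":0,"ry":0,"rz":0,"jaw":0.35}
    - {"dx":0,"dy":0,"dz":0,"rx":0,"ry":0,"rz":0,"jaw":0.35}
    - {"dx":0,"dy":0,"dz":0,"rx":0,"ry":0,"rz":0,"jaw":0.35}

```text
t: 17.2
eef_pos: [0.5147, 0.2683, 0.0894]
orientation: [[-0.969, -0.0, 0.247], [-0.247, 0.0, -0.969], [0.0, -1.0, -0.0]]
force: [0.7, 0.1, -0.2]
finger_gap: 0.652
```

```bash
python3 -c "
from h import *
todo((.515,.268,.089),(.246,-.969,0));snap('wrist','w12')"
```

```text
t 17.2 pos [0.5147 0.2683 0.0894] gap 0.652 F [ 0.72  0.07 -0.17]
turn deg [0.01 0.06 0.01]
shift(tool, after turn) [-0.0002  0.0004  0.0004] n 0.0
```

View pics/w12.png

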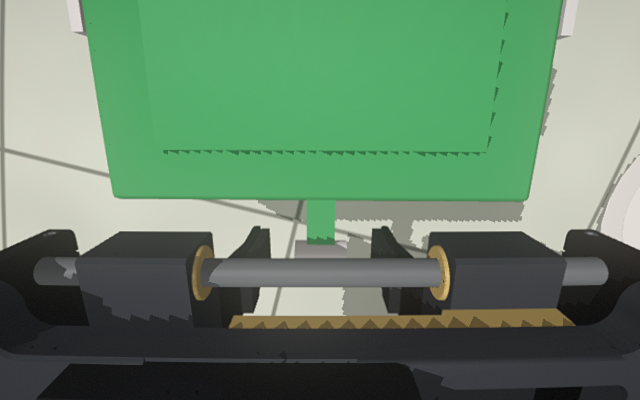

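Emit:
jog_arm:
  moves:
    - {"dx":0,"dy":0,"dz":0,"rx":0,"ry":0,"rz":0,"jaw":0.7}
    - {"dx":0,"dy":0,"dz":0,"rx":0,"ry":0,"rz":0,"jaw":0.9}
    - {"dx":0,"dy":0,"dz":0,"rx":0,"ry":0,"rz":0,"jaw":1}
    - {"dx":0,"dy":0,"dz":0,"rx":0,"ry":0,"rz":0,"jaw":1}
    - {"dx":0,"dy":0,"dz":0,"rx":0,"ry":0,"rz":0,"jaw":1}
    - {"dx":0,"dy":0,"dz":0,"rx":0,"ry":0,"rz":0,"jaw":1}
    - {"dx":0,"dy":0,"dz":0,"rx":0,"ry":0,"rz":0,"jaw":1}
    - {"dx":0,"dy":0,"dz":0,"rx":0,"ry":0,"rz":0,"jaw":1}
  force: 25

```text
t: 18.05
eef_pos: [0.5147, 0.2684, 0.0896]
orientation: [[-0.969, 0.0, 0.247], [-0.247, 0.0, -0.969], [-0.0, -1.0, -0.0]]
force: [-0.9, 1.0, 0.0]
finger_gap: 0.297
```

```bash
python3 -c "
from h import *
todo((.515,.268,.089),(.246,-.969,0));snap('wrist','w13')
d=.23
for i in range(0,64,4): 
  a=np.radians(i); b=np.radians(i+4); print(i+4, 'dx %.4f dy %.4f'%(-d*(np.cos(a)-np.cos(b)), -d*(np.sin(b)-np.sin(a))))
"
```

```text
t 18.05 pos [0.5147 0.2684 0.0896] gap 0.297 F [-0.9   1.01  0.01]
turn deg [ 0.02  0.06 -0.01]
shift(tool, after turn) [-0.0002  0.0006  0.0005] n 0.0
4 dx -0.0006 dy -0.0160
8 dx -0.0017 dy -0.0160
12 dx -0.0028 dy -0.0158
16 dx -0.0039 dy -0.0156
20 dx -0.0050 dy -0.0153
24 dx -0.0060 dy -0.0149
28 dx -0.0070 dy -0.0144
32 dx -0.0080 dy -0.0139
36 dx -0.0090 dy -0.0133
40 dx -0.0099 dy -0.0127
44 dx -0.0107 dy -0.0119
48 dx -0.0115 dy -0.0112
52 dx -0.0123 dy -0.0103
56 dx -0.0130 dy -0.0094
60 dx -0.0136 dy -0.0085
64 dx -0.0142 dy -0.0075
```

View pics/w13.png

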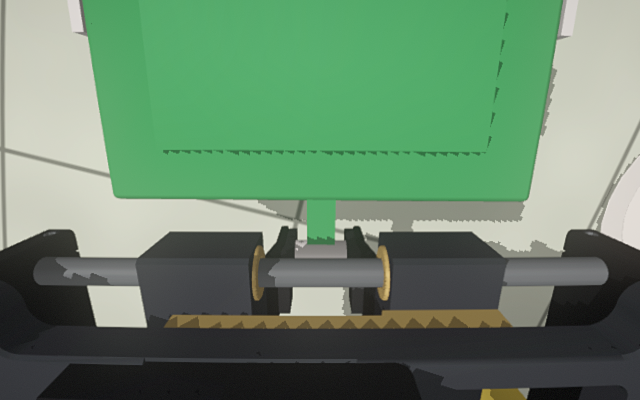

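Emit:
jog_arm:
  moves:
    - {"dx":-0.0002,"dy":-0.008,"dz":0,"rx":0,"ry":0,"rz":0,"jaw":1}
    - {"dx":-0.0004,"dy":-0.008,"dz":0,"rx":0,"ry":0,"rz":0,"jaw":1}
    - {"dx":-0.0017,"dy":-0.016,"dz":0,"rx":0,"ry":0,"rz":0,"jaw":1}
    - {"dx":-0.0028,"dy":-0.0158,"dz":0,"rx":0,"ry":0,"rz":0,"jaw":1}
    - {"dx":-0.0039,"dy":-0.0156,"dz":0,"rx":0,"ry":0,"rz":0,"jaw":1}
    - {"dx":-0.005,"dy":-0.0153,"dz":0,"rx":0,"ry":0,"rz":0,"jaw":1}
    - {"dx":0,"dy":0,"dz":0,"rx":0,"ry":0,"rz":0,"jaw":1}
    - {"dx":0,"dy":0,"dz":0,"rx":0,"ry":0,"rz":0,"jaw":1}

```text
t: 18.9
eef_pos: [0.528, 0.2717, 0.1686]
orientation: [[-0.969, 0.0, 0.247], [-0.247, 0.0, -0.969], [-0.0, -1.0, 0.0]]
force: [-0.5, 2.0, -0.9]
finger_gap: 0.299
```

```bash
cat >> h.py <<'E'
def lidtodo(ang):
    # bar assumed at grasp offset fixed from the closed-lid grasp: TCP0=(.5147,.2684,.0896)
    s=manip.observe(); p=np.array(s['eef_pos']); T0=np.array([.5147,.2684,.0896]); x=np.array([.969,.247,0])
    d=p-T0; h=d@x; print('t',round(s['t'],2),'h',round(h,4),'v',round(d[2],4),'lid est deg',np.degrees(np.arctan2(d[2],.23-h)),'rad',np.hypot(.23-h,d[2]),'F',np.round(s['force'],1),'gap',round(s['finger_gap'],3))
    a=np.radians(ang); t=T0+.23*(1-np.cos(a))*x+np.array([0,0,.23*np.sin(a)]); print('shift',np.round(np.array(s['orientation']).T@(t-p),4))
E
python3 -c "
from h import *
lidtodo(20);snap('side','s14')"
```

```text
t 18.9 h 0.0138 v 0.079 lid est deg 20.064789848028987 rad 0.23021475929282673 F [-0.5  2.  -0.9] gap 0.299
shift [-0.0001  0.0003 -0.0001]
```

View pics/s14.png

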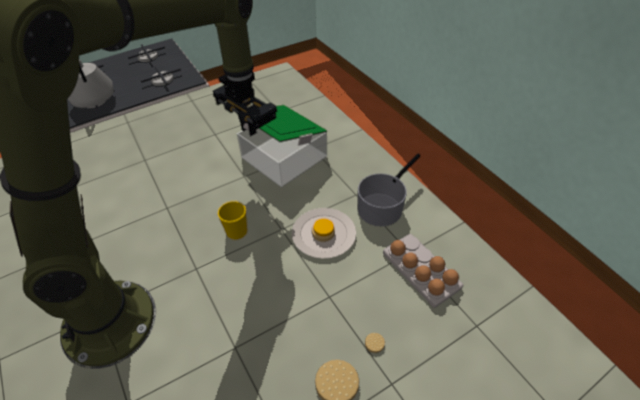

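The lid is lifting with the gripper, to about 20°. I'll continue to 40°.

Emit:
jog_arm:
  moves:
    - {"dx":-0.006,"dy":-0.0149,"dz":0,"rx":0,"ry":0,"rz":0,"jaw":1}
    - {"dx":-0.007,"dy":-0.0144,"dz":0,"rx":0,"ry":0,"rz":0,"jaw":1}
    - {"dx":-0.008,"dy":-0.0139,"dz":0,"rx":0,"ry":0,"rz":0,"jaw":1}
    - {"dx":-0.009,"dy":-0.0133,"dz":0,"rx":0,"ry":0,"rz":0,"jaw":1}
    - {"dx":-0.0099,"dy":-0.0127,"dz":0,"rx":0,"ry":0,"rz":0,"jaw":1}
    - {"dx":0,"dy":0,"dz":0,"rx":0,"ry":0,"rz":0,"jaw":1}
    - {"dx":0,"dy":0,"dz":0,"rx":0,"ry":0,"rz":0,"jaw":1}

```text
t: 19.65
eef_pos: [0.5658, 0.2811, 0.2364]
orientation: [[-0.969, -0.002, 0.247], [-0.247, -0.001, -0.969], [0.003, -1.0, 0.001]]
force: [-2.0, 0.6, 0.1]
finger_gap: 0.292
```

```bash
python3 -c "
from h import *
lidtodo(40)"
```

```text
t 19.65 h 0.0527 v 0.1468 lid est deg 39.6190079816635 rad 0.2301850288357347 F [-2.   0.6  0.1] gap 0.292
shift [-0.0011 -0.0011 -0.0003]
```

Emit:
jog_arm:
  moves:
    - {"dx":-0.0112,"dy":-0.0124,"dz":0,"rx":0,"ry":0,"rz":0,"jaw":1}
    - {"dx":-0.0115,"dy":-0.0112,"dz":0,"rx":0,"ry":0,"rz":0,"jaw":1}
    - {"dx":-0.0123,"dy":-0.0103,"dz":0,"rx":0,"ry":0,"rz":0,"jaw":1}
    - {"dx":-0.013,"dy":-0.0094,"dz":0,"rx":0,"ry":0,"rz":0,"jaw":1}
    - {"dx":-0.0136,"dy":-0.0085,"dz":0,"rx":0,"ry":0,"rz":0,"jaw":1}
    - {"dx":0,"dy":0,"dz":0,"rx":0,"ry":0,"rz":0,"jaw":1}
    - {"dx":0,"dy":0,"dz":0,"rx":0,"ry":0,"rz":0,"jaw":1}
    - {"dx":0,"dy":0,"dz":0,"rx":0,"ry":0,"rz":0,"jaw":1}

```text
t: 20.45
eef_pos: [0.626, 0.296, 0.2885]
orientation: [[-0.969, -0.001, 0.247], [-0.247, -0.002, -0.969], [0.001, -1.0, 0.001]]
force: [-2.0, -1.7, 0.8]
finger_gap: 0.299
```

```bash
python3 -c "
from h import *
lidtodo(60);snap('side','s16');snap('wrist','w16');snap('top','t16');crop('s16',200,50,360,190,5,'s16a')"
```

```text
t 20.45 h 0.1147 v 0.1989 lid est deg 59.89295949768778 rad 0.22991700797070402 F [-2.  -1.7  0.8] gap 0.299
shift [-0.0003 -0.0003 -0.0008]
```

View pics/s16a.png

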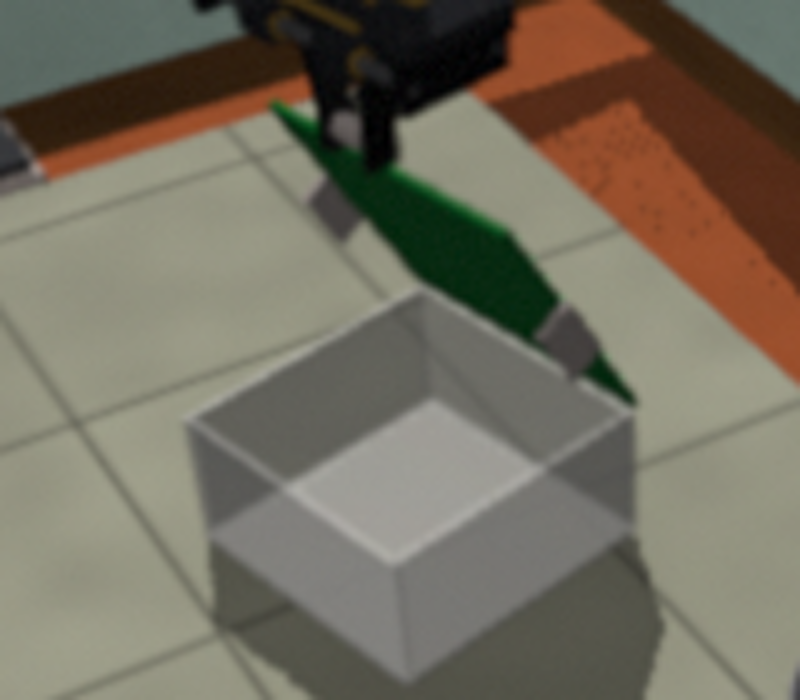

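View pics/w16.png

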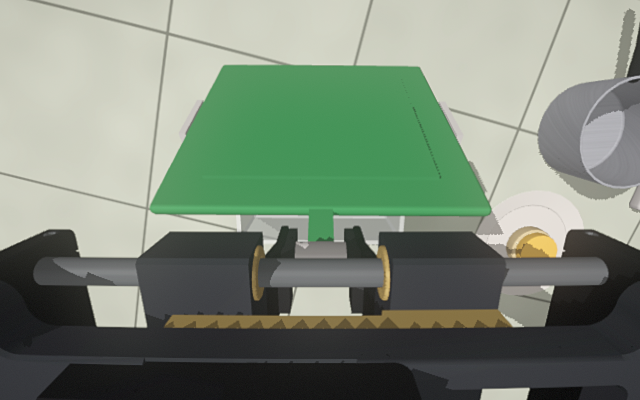

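View pics/t16.png

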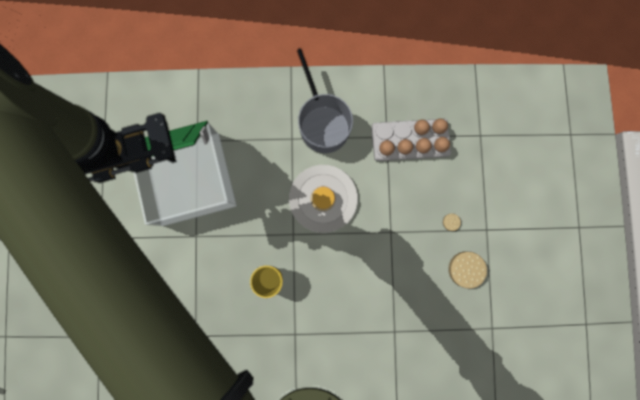

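```bash
python3 -c "
from h import *
from scipy.optimize import minimize
x=np.array([.969,.247,0]);y=np.array([-.247,.969,0]);H=np.array([.738,.325,.104])
for f,pts in (('w16',[(151,211),(490,213)]),('s16',[(200+273/5,50+103/5),(200+512/5,50+235/5)])):
  c=load(f)
  for a in (53,56,60,64,67):
    r=np.radians(a); E=[H-x*.2*np.cos(r)+np.array([0,0,.2*np.sin(r)])+s*y*.101 for s in (1,-1)]
    print(f,a,np.round(proj(c,E),1).tolist(),'seen',pts)
lidtodo(60)
"
```

```text
w16 53 [[162.8, 234.1], [475.0, 234.0]] seen [(151, 211), (490, 213)]
w16 56 [[156.3, 225.1], [481.5, 224.9]] seen [(151, 211), (490, 213)]
w16 60 [[147.1, 210.7], [490.4, 210.5]] seen [(151, 211), (490, 213)]
w16 64 [[137.7, 193.4], [499.7, 193.2]] seen [(151, 211), (490, 213)]
w16 67 [[130.5, 178.3], [506.8, 178.1]] seen [(151, 211), (490, 213)]
s16 53 [[248.8, 76.3], [296.0, 102.8]] seen [(254.6, 70.6), (302.4, 97.0)]
s16 56 [[250.8, 73.3], [298.2, 99.6]] seen [(254.6, 70.6), (302.4, 97.0)]
s16 60 [[253.6, 69.5], [301.2, 95.4]] seen [(254.6, 70.6), (302.4, 97.0)]
s16 64 [[256.6, 65.9], [304.4, 91.5]] seen [(254.6, 70.6), (302.4, 97.0)]
s16 67 [[258.9, 63.4], [306.9, 88.7]] seen [(254.6, 70.6), (302.4, 97.0)]
t 20.6 h 0.115 v 0.1991 lid est deg 59.98755679156958 rad 0.2299240504400549 F [-1.7 -1.1  0.3] gap 0.296
shift [-0.     -0.0001 -0.0008]
```

Emit:
jog_arm:
  moves:
    - {"dx":0,"dy":0,"dz":0,"rx":0,"ry":0,"rz":0,"jaw":1}
    - {"dx":0,"dy":0,"dz":0,"rx":0,"ry":0,"rz":0,"jaw":1}
    - {"dx":0,"dy":0,"dz":0,"rx":0,"ry":0,"rz":0,"jaw":1}
    - {"dx":0,"dy":0,"dz":0,"rx":0,"ry":0,"rz":0,"jaw":1}
    - {"dx":0,"dy":0,"dz":0,"rx":0,"ry":0,"rz":0,"jaw":1}

```text
t: 21.1
eef_pos: [0.6268, 0.2962, 0.289]
orientation: [[-0.969, 0.0, 0.247], [-0.247, -0.001, -0.969], [0.0, -1.0, 0.001]]
force: [-1.1, -2.2, -0.8]
finger_gap: 0.291
```

The lid is at about 60° by arm kinematics and in both the wrist and side pictures, and it is still. The stack is undisturbed, so I'll hand in.

```bash
python3 -c "
from h import *
lidtodo(60); print(np.abs(manip.observe()['dq']).max())
snap('side','s17');crop('s17',260,170,480,320,3.5,'s17a')
print(manip.hand_in())"
```

```text
t 21.1 h 0.1155 v 0.1994 lid est deg 60.147219204642 rad 0.229948331453196 F [-1.1 -2.2 -0.8] gap 0.291
shift [ 0.0005  0.0002 -0.0007]
0.10247846216090709
the job is handed in; nothing more can be done
None
```

View pics/s17a.png

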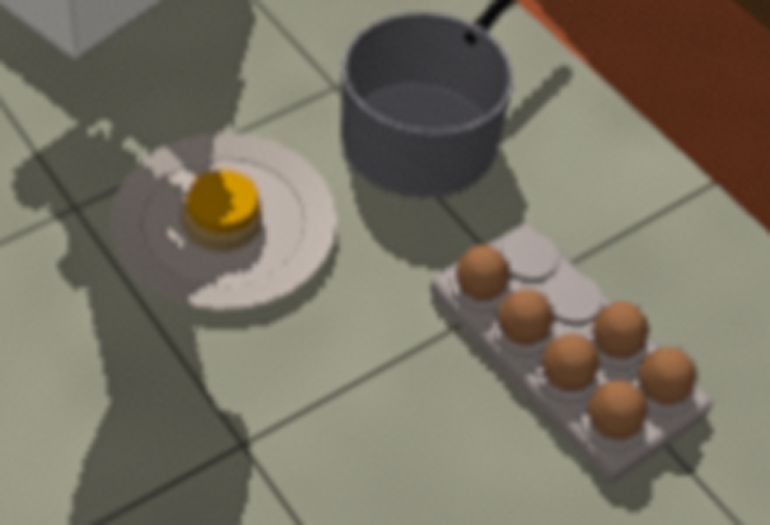

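I put the middle-sized rice cake on the plate and the cheese on top of it. I then pinched the lid's pull bar by its ends, lifted the lid to 60 degrees, and handed in at about 21 s still holding it.

Last checks:
- **Lid:** arm kinematics gave about 60.1 degrees, and the wrist and side pictures agreed to within 1 to 2 degrees. The fingers were closed on the bar at about 26 mm. Joint speeds were 0.1 degrees/s or less.
- **Stack:** the measured centres of cheese and plate agreed to about 1 mm, and the cake was within about 3 mm of the plate's centre. The stack looked flat in the final side picture.
- **Bystanders:** the pan, cup and egg tray looked unmoved in the last top view.

The wrist and top cameras disagreed by 1 to 4 mm on x positions, so I used values in between. No check failed.

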